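# Set the stop of a crayon-trimming gauge free of play

## Task

The stop of the crayon-trimming gauge stands past its mark, and the link that feeds it has play. Using the feed slide, draw the stop back at least a centimetre short of the mark, then push the feed slide forward until the stop's index is level with the mark, so that the play is taken up behind the stop. Then prove that it holds: press the stop's buffer back towards the feed slide with about 6 N for about a second without shifting the stop off the mark, let go, and leave the other things on the table alone.

Things in the scene. Friction and masses are not known exactly. Their poses are not given: they have to be found in the camera images.
- gauge: Fixed wooden board 110 (x) x 340 (y) x 18 mm; origin under its centre. Its +y is FORWARD (feed): feed slide and stop slide along y only, centred on its x = 0 line. From rear (-y) to front: push plate, link window with the stop's pin, stop plate, buffer. Between push plate and stop plate about 130 to 147 mm are free, above link and pin (below 41 mm). Parts have the gauge's axes.
- plate (a point): Feed slide: centre of the top edge of its upright aluminium push plate, 50 mm across (x), 8 thick (y), 36 to 84 mm above the table, both faces free to push. It stands on a block 44 mm long (y), top 36 mm up. The slide stays where it is left: friction 10 N, 12.5 N when it also moves the stop. A flat link, 26 mm wide, runs forward from it to a window 26 mm long.
- window_rear (a point): On the feed slide: rear inner face of the link's window, 92 mm ahead of the push plate's centre, 36 mm above the table. Pushing the slide forward, this face meets the stop's pin and moves the stop forward. Drawing the slide back crosses up to 16 mm of play before the window's front face pulls the stop back.
- pin_rear (a point): On the stop: rear face of its 10 mm square pin, 47 mm behind the stop plate's centre. Its y minus that of window_rear (gauge frame) is the play open behind the stop: 0 when taken up for feeding forward, 16 mm when the slide is drawn fully back.
- index (a point): Tip of the stop's index, a 5 mm wide steel finger 31 mm above the table reaching from the stop plate towards +x, level in y with the plate's centre. The steel stop plate is 50 mm across, 8 thick (y), 29 to 82 mm above the table. The stop's own friction is 2.5 N: a harder push on it shifts it until its pin is backed by the window.
- buffer: Round black rubber buffer, 32 mm across and 6 mm thick, on the front (+y) of the stop plate, its centre 62 mm above the table. Origin at the centre of its front face, 20 mm ahead of the centre of the stop plate. It springs back towards the stop plate (-y) by up to 6 mm, 2 N per mm, and returns when released. Axes as the gauge.
- mark: Small fixed aluminium clip on the board's far (+x) edge, 20 mm wide in y, 14 mm high, top 32 mm above the table, with a 3 mm wide tongue pointing to the track. Origin under the middle of the clip; the tongue is centred on its y = 0. The stop is on the mark when index has the same y as this clip in the gauge's frame. Axes as the gauge.
- pot: Terracotta-coloured ceramic pot, open at the top, 110 mm across, 90 mm high, bystander. Origin under its centre.
- tin: Aluminium pencil tin, 72 mm across, 100 mm high, with pencils up to 165 mm high, bystander. Origin under its centre.
- mold: Star-shaped grey silicone crayon mold, about 100 mm across, 18 mm high, bystander. Origin under its centre.
- rack: Clear acrylic rack with six upright slots, 80 x 160 mm, 96 mm high with the cards in it, bystander. Origin under its centre.

How it is judged (in metres and radians):
On the way, in this order (a step that is already met when the one before it is completed fails the run):
1. the stop is drawn back at least 8 mm short of the mark (y of index in the frame of mark below -0.008 m), for 0.1 s.
2. the stop's index is level with the mark within 2.5 mm, at rest, with less than 2 mm of play open behind the pin (y of index in the frame of mark between -0.0025 and 0.0025 m and y of pin_rear in the frame of window_rear below 0.002 m and linear speed of buffer below 0.004 m/s), for 0.3 s.
3. the buffer is pressed back with 4 to 9 N by the fingers for 0.4 s while the stop stays on the mark within 2.5 mm (contact force between the fingers and buffer between 4 and 9 N and y of buffer in the frame of index below 0.0185 m and y of index in the frame of mark between -0.0025 and 0.0025 m), for 0.4 s.
At the end, for the whole second after the job is handed in: The stop's index is level with the mark within 2.5 mm along the gauge, less than 2 mm of play is open behind its pin, the buffer is released and sprung out, and everything is at rest (all of step 2 and y of buffer in the frame of index above 0.0185 m); the robot touches nothing.
It fails at once if a bystander (pot, tin, mold or rack) is moved by more than 30 mm (distance of any of pot, tin, mold, rack from where it was at the start of the episode above 0.03 m).
It fails at once if the buffer is pressed with more than 15 N (contact force between the fingers and buffer above 15 N).
It also fails if it takes over 72 s, if anything falls off the work surface, if the arm or the gripper's body presses on something with over 40 N, if the wrist force passes 120 N, or if a joint passes its speed limit or range.

## Robot

A 6-joint arm with a two-finger parallel gripper is mounted at the origin on the work surface. World frame = base frame: x ahead of the robot, y to its left, z up, the work surface at z = 0. Lengths are in mm, angles in rad, forces in N, time in s.
With the tool pointing down it reaches from about 350 to 775 mm from the base axis. Payload 7.3 kg.
Tool frame: the origin (TCP) lies at the very end of the fingers, on their centre line; the grasp point (between the pads) lies 19 mm behind it; z points along the fingers, x is the direction in which the jaws open and shut, and the axes are right-handed (so a half turn about z gives the same grasp; the last joint's range is limited). The gripper opens to 92 mm and grips with 3 to 60 N. Pads are 19 mm wide; open, the fingers measure 130 mm over their backs; the gripper's body (75 mm by 190 mm) begins 47 mm behind the grasp point.
Start: joints at [-1.48, 0.342, 1.524, -0, 1.275, -0.146], TCP at [123.183, -510.363, 226.741] pointing down, gripper open.
Joint ranges: [-2.53, 2.53], [-0.77, 2.02], [0.04, 2.7], [-1, 4.14], [0.28, 2.66], [-3.11, 3.11]. Speed limits (rad/s): [2.57, 2.57, 3.14, 3.14, 3.14, 3.14].

## Interface

Orientations are given as [roll, pitch, yaw] about the fixed x, y, z axes, in that order (R = Rz(yaw) Ry(pitch) Rx(roll)).
In Python, from plant import bot, capture, camera_params gives the robot as it stands.
- The arm moves only by the shell command python3 -m jog 'ROWS' [OPENING]. ROWS is a JSON object of lists of equal length, an entry for each row: "xyz": the shift along the world's x, y, z as a fraction of full scale, a list of three; "angular": the turn, a rotation vector about the world's x, y, z as a fraction of full scale, a list of three. In form: {"xyz": [[x, y, z], ...], "angular": [[wx, wy, wz], ...]}. A call has 1 to 10 rows; each row shifts and turns the pose as measured when the row begins; what a row does not reach is not made up. Full scale, the value 1, is 2 cm for a shift and 6 degrees for a turn. A row lasts 1/10 s, in which the tool goes at most 50 mm and 8.59 degrees, less where a joint would pass 70% of its speed; a pose out of reach is approached as far as the arm can. A call with a number of a shift or a turn outside -1 to 1 is refused whole. A call with a gripper value outside its range is refused whole. OPENING is the closure, from -1 (fully open) to 1 (shut), set as the call begins (- or left out, the last holds). The fingers move at their own pace and stop on an object; the grip force is fixed at half the most. Time passes only in rows, so rows that do not move let the fingers close. It gives the time, the measured TCP pose, the force and the opening at its end, in the units of the state.
- bot.get_obs(): the state, without advancing time (a new reading comes with each control period).
- capture(name): name is "scene" or "top"; returns the picture (384x512x3 uint8, red, green, blue); there is no depth.
- camera_params(name): a dict with "fx", "fy", "cx", "cy" (pixels), "rvec" (rotation vector, rad) and "tvec" (3), from world to camera coordinates, as OpenCV has them. Camera axes: x right, y down, z forward; pixel columns grow to the right and rows downward; lengths in mm; the calibration is good to about 2 mm. A picture is of the moment at which its call begins. camera_params takes no time and is no camera call.
- bot.close_job(): hands the job in, once; it reports no verdict.
The state is a dict: "time": time; "joint_positions": joint angles; "dq": joint speeds; "tau": joint torques, N m; "tool_pos": TCP position; "tcp_rot": TCP orientation; "contact_force": force on the tool from outside, world axes, zero at the start; "moment": the same for the moment, N m; "grip_width": finger opening in mm.
Only numpy, scipy, OpenCV 4.12 (cv2) and the standard library are available. Lean on these libraries where they do the work, as an engineer would, in place of code of your own. Each camera call takes 0.05 s, during which the arm holds its last target.

## Working session

There is one attempt and no reset: what is moved stays moved. The work goes in short steps, Python scripts to look and compute and a shell command to move; the robot and the scene stay as the last step left them, time stands still between calls to the robot, and variables do not carry over. Pictures are saved under pics/ and viewed, and the job is handed in when it is done.

```bash
ls; mkdir -p pics; python3 - <<'E'
from plant import bot,capture,camera_params
import cv2
for n in("scene","top"):
    cv2.imwrite(f"pics/{n}0.png",cv2.cvtColor(capture(n),cv2.COLOR_RGB2BGR)); print(n,camera_params(n))
print(bot.get_obs())
E
```

```text
pics
scene {'fx': 429.8207048517225, 'fy': 429.8207048517225, 'cx': 258.5309504139796, 'cy': 187.392959051704, 'rvec': array([ 2.3304706 ,  1.13595028, -0.35528286]), 'tvec': array([-318.74566335, -307.19711207, 1454.93479417])}
top {'fx': 378.412813729557, 'fy': 378.412813729557, 'cx': 250.1847820807459, 'cy': 188.33994210358406, 'rvec': array([ 2.09459114, -2.13399239,  0.16296705]), 'tvec': array([  19.70047726,  535.62764314, 1023.72475832])}
{'time': 0.1, 'joint_positions': array([-1.48000642e+00,  3.42625508e-01,  1.52491969e+00, -1.03638835e-06,
        1.27534089e+00, -1.45969581e-01]), 'dq': array([ 0.00037537, -0.00174478, -0.00176122, -0.00106058, -0.0016318 ,
        0.00108535]), 'tau': array([ 1.54333255e-03, -4.32003736e+01, -2.44694638e+01,  7.19102542e-02,
        5.26094693e-02, -5.85068301e-05]), 'tool_pos': array([ 123.14603646, -509.9988542 ,  226.12936032]), 'tcp_rot': array([-3.14140550e+00,  1.27982157e-03, -1.33403641e+00]), 'contact_force': array([0.34910904, 0.26326519, 0.75951535]), 'moment': array([-0.00315979, -0.0605455 ,  0.01197179]), 'grip_width': 91.83924899719176}
```

View pics/scene0.png

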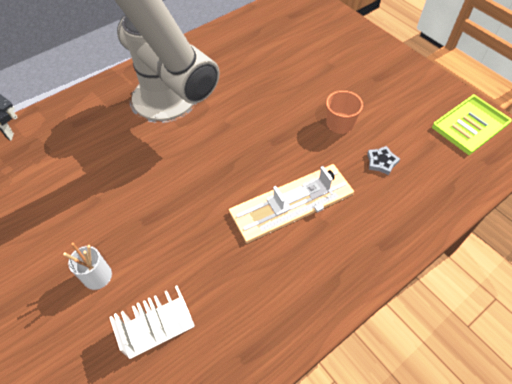

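View pics/top0.png

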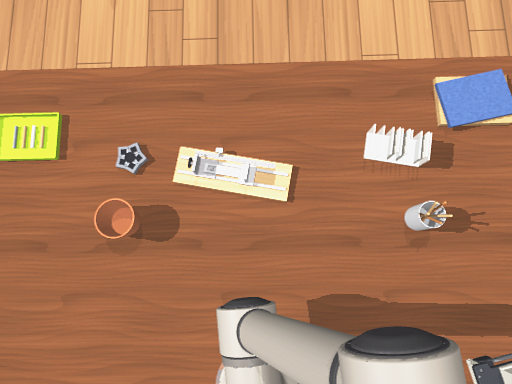

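The scene picture shows the gauge around (290,203), with the buffer at about (331,176) and the clip at about (319,208). In the top picture the gauge is around (232,174), the buffer at (191,163) and the clip at (219,151). I'll enlarge both.

```bash
cat > h.py <<'E'
import numpy as np, cv2
from plant import bot,capture,camera_params
def cam(n):
    p=camera_params(n);K=np.array([[p['fx'],0,p['cx']],[0,p['fy'],p['cy']],[0,0,1.]])
    R=cv2.Rodrigues(p['rvec'])[0];t=np.array(p['tvec']).reshape(3);return K,R,t
def ray(n,uv):
    K,R,t=cam(n);d=R.T@np.linalg.inv(K)@np.array([uv[0],uv[1],1.]);return -R.T@t,d
def onz(n,uv,z):
    c,d=ray(n,uv);return c+d*(z-c[2])/d[2]
def tri(uvs,uvt):
    c1,d1=ray('scene',uvs);c2,d2=ray('top',uvt)
    s=np.linalg.lstsq(np.c_[d1,-d2],c2-c1,rcond=None)[0]
    a=c1+d1*s[0];b=c2+d2*s[1];return (a+b)/2,np.linalg.norm(a-b)
def proj(n,P):
    K,R,t=cam(n);q=K@(R@np.asarray(P,float)+t);return q[:2]/q[2]
def crop(n,im,box,f,name):
    x0,y0,x1,y1=box;c=cv2.resize(im[y0:y1,x0:x1],None,fx=f,fy=f,interpolation=cv2.INTER_CUBIC)
    for x in range(x0,x1,10):
        cv2.putText(c,str(x),((x-x0)*f,9),0,.35,(255,0,0),1); cv2.line(c,((x-x0)*f,10),((x-x0)*f,16),(255,0,0),1)
    for y in range(y0,y1,10):
        cv2.putText(c,str(y),(0,(y-y0)*f+4),0,.35,(255,0,0),1)
    cv2.imwrite(f'pics/{name}.png',cv2.cvtColor(c,cv2.COLOR_RGB2BGR))
E
python3 - <<'E'
from h import *
s=cv2.cvtColor(cv2.imread('pics/scene0.png'),cv2.COLOR_BGR2RGB);t=cv2.cvtColor(cv2.imread('pics/top0.png'),cv2.COLOR_BGR2RGB)
crop('scene',s,(222,160,362,245),5,'sc1'); crop('top',t,(165,135,305,210),5,'tc1')
# board: pale yellow mask in top
for n,im in(('scene',s),('top',t)):
    h=cv2.cvtColor(im,cv2.COLOR_RGB2HSV)
    m=cv2.inRange(h,(15,30,170),(35,140,255))
    cs=cv2.findContours(m,cv2.RETR_EXTERNAL,cv2.CHAIN_APPROX_NONE)[0]
    m2=np.zeros_like(m)
    x0,y0,x1,y1=(222,160,362,245) if n=='scene' else (165,135,305,210)
    m2[y0:y1,x0:x1]=m[y0:y1,x0:x1]
    pts=np.argwhere(m2)[:,::-1].astype(np.float32)
    r=cv2.minAreaRect(pts);print(n,len(pts),r,cv2.boxPoints(r).round(1).tolist())
    print([onz(n,p,18).round(1).tolist() for p in cv2.boxPoints(r)])
E
```

```text
scene 1310 ((291.16571044921875, 200.86154174804688), (38.82464599609375, 121.47378540039062), 65.37643432617188) [[227.89999389648438, 208.5], [338.29998779296875, 157.89999389648438], [354.5, 193.1999969482422], [244.0, 243.8000030517578]]
[[501.5, -93.4, 18.0], [562.0, 268.0, 18.0], [681.1, 216.6, 18.0], [615.3, -122.8, 18.0]]
top 2285 ((232.2972869873047, 173.21621704101562), (115.40808868408203, 37.154170989990234), 9.462322235107422) [[172.3000030517578, 182.10000610351562], [178.39999389648438, 145.39999389648438], [292.29998779296875, 164.39999389648438], [286.20001220703125, 201.0]]
[[565.2, 239.4, 18.0], [676.8, 223.4, 18.0], [610.5, -114.5, 18.0], [502.0, -92.9, 18.0]]
```

View pics/sc1.png

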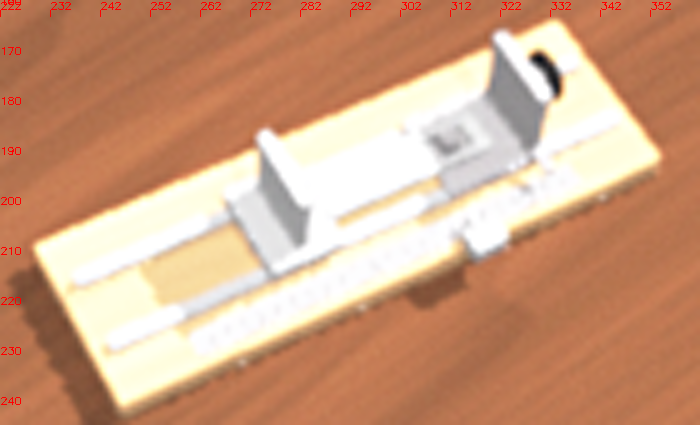

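View pics/tc1.png

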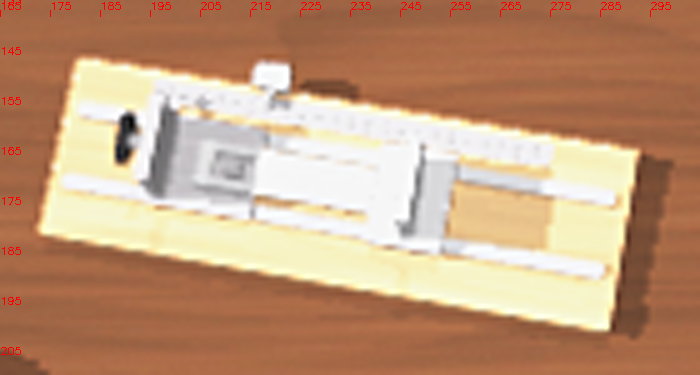

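```bash
python3 - <<'E'
from h import *
print('cams',ray('scene',(0,0))[0],ray('top',(0,0))[0])
O=np.array([588.6,63.9,0]);yaw=-0.191
ex=np.array([np.cos(yaw),np.sin(yaw),0]);ey=np.array([-np.sin(yaw),np.cos(yaw),0])
def g(P): return (np.array([(P-O)@ex,(P-O)@ey,P[2]])).round(1)
for k,a,b in (('plate -x',(274.5,186.5),(246,182.4)),('plate +x',(282.5,201),(249,164)),
  ('stop -x',(322,166.5),(194,174)),('stop +x',(331.5,180),(197.5,154.5)),('buf',(331,175),(190,162.5)),('clip top',(319,206.5),(219.5,150))):
    P,e=tri(a,b);print(k,P.round(1),e.round(1),g(P))
s=cv2.cvtColor(cv2.imread('pics/scene0.png'),cv2.COLOR_BGR2RGB);t=cv2.cvtColor(cv2.imread('pics/top0.png'),cv2.COLOR_BGR2RGB)
crop('scene',s,(300,160,350,220),12,'sc2'); crop('top',t,(180,140,230,185),14,'tc2')
E
```

```text
cams [1040.98973126 -395.55117861 1035.70447685] [ 342.77670756  -17.40026585 1103.40329037]
plate -x [550.7  24.6  74.3] 9.7 [-29.7 -45.8  74.3]
plate +x [601.4  13.4  76.3] 5.1 [ 22.1 -47.2  76.3]
stop -x [579.  171.   71.6] 11.2 [-29.7 103.3  71.6]
stop +x [632.4 158.6  78.1] 6.8 [ 25.  101.3  78.1]
buf [612.8 180.9  61.4] 2.7 [  1.6 119.5  61.4]
clip top [656.5 100.1  31.8] 3.4 [59.8 48.4 31.8]
```

View pics/sc2.png

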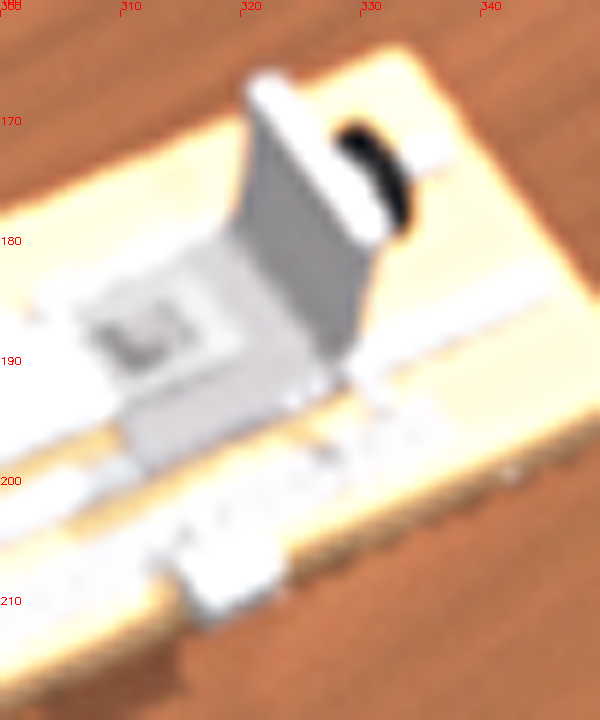

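View pics/tc2.png

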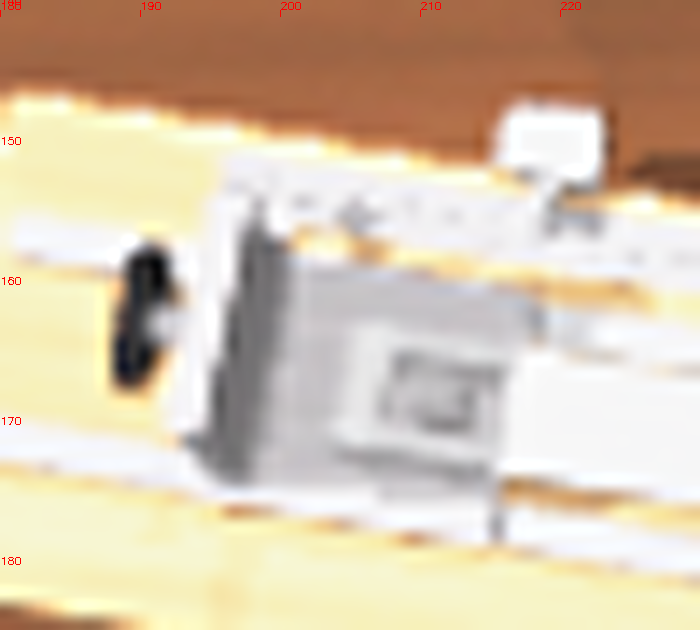

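```bash
python3 - <<'E'
from h import *
s=cv2.cvtColor(cv2.imread('pics/scene0.png'),cv2.COLOR_BGR2RGB);t=cv2.cvtColor(cv2.imread('pics/top0.png'),cv2.COLOR_BGR2RGB)
st=lambda im:np.clip((im.astype(float)-150)/105,0,1)**3*255
crop('scene',st(s).astype(np.uint8),(304,180,344,214),18,'sc3'); crop('top',st(t).astype(np.uint8),(192,143,232,170),18,'tc3')
E
```

```text
(no output)
```

View pics/sc3.png

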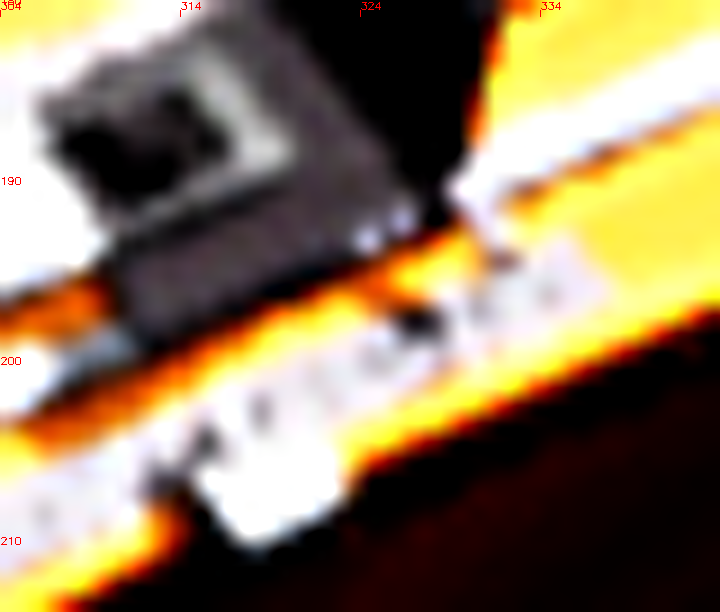

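View pics/tc3.png

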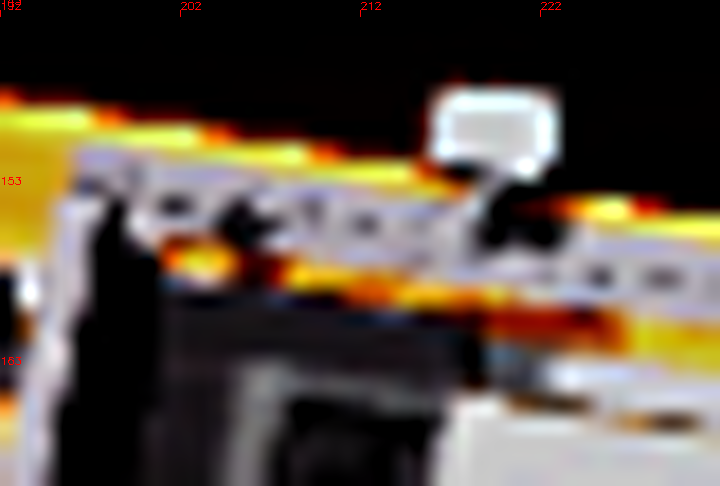

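```bash
python3 - <<'E'
from h import *
O=np.array([588.6,63.9,0]);yaw=-0.191
ex=np.array([np.cos(yaw),np.sin(yaw),0]);ey=np.array([-np.sin(yaw),np.cos(yaw),0])
g=lambda P:(np.array([(P-O)@ex,(P-O)@ey,P[2]])).round(1)
w=lambda a:O+ex*a[0]+ey*a[1]+np.array([0,0,a[2]])
for n,uv,z in (('scene',(331.5,193.5),31),('top',(199,154.5),31),('scene',(319.8,206),32),('top',(219.4,150.2),32),('top',(190.2,162.3),62),('scene',(331.5,175),62)):
    print(n,uv,g(onz(n,uv,z)))
for a in [(25,100,31),(40,100,31),(55,48,32),(40,48,32),(0,100,82),(0,120,62),(0,-46,84),(25,-46,84),(-25,-46,84),(55,170,18),(-55,170,18),(55,-170,18),(-55,-170,18)]:
    print(a,w(a).round(1),proj('scene',w(a)).round(1),proj('top',w(a)).round(1))
E
```

```text
scene (331.5, 193.5) [ 39.5 103.4  31. ]
top (199, 154.5) [ 35.9 103.9  31. ]
scene (319.8, 206) [59.9 52.8 32. ]
top (219.4, 150.2) [58.4 46.9 32. ]
top (190.2, 162.3) [  1.6 117.6  62. ]
scene (331.5, 175) [  2.8 121.8  62. ]
(25, 100, 31) [632.1 157.3  31. ] [327.7 190.1] [199.6 158.2]
(40, 100, 31) [646.9 154.5  31. ] [330.6 194.1] [200.6 153.4]
(55, 48, 32) [651.7 100.6  32. ] [317.4 205.3] [218.8 151.3]
(40, 48, 32) [637.  103.4  32. ] [314.5 201.2] [217.9 156.1]
(0, 100, 82) [607.6 162.1  82. ] [325.1 173. ] [194.9 162.1]
(0, 120, 62) [611.4 181.7  62. ] [330.4 174.5] [189.2 162.7]
(0, -46, 84) [579.9  18.7  84. ] [278.  193.2] [246.3 170.5]
(25, -46, 84) [604.4  14.   84. ] [282.6 200.3] [247.9 161.8]
(-25, -46, 84) [555.3  23.5  84. ] [273.6 186.2] [244.7 179.2]
(55, 170, 18) [674.9 220.4  18. ] [353.8 191. ] [179.4 146. ]
(-55, 170, 18) [566.9 241.2  18. ] [332.9 163.4] [171.7 181.5]
(55, -170, 18) [ 610.3 -113.4   18. ] [245.8 240.5] [291.9 164.5]
(-55, -170, 18) [502.3 -92.6  18. ] [228.3 208.6] [286.  200.9]
```

```bash
python3 -m jog '{"xyz":[[0.86,1,0.2],[0.86,1,0.2],[0.86,1,0.2],[0.86,1,0.2],[0.86,1,0.2],[0.86,1,0],[0.86,1,0],[0.86,1,0],[0.86,1,0],[0.86,1,0]],"angular":[[0,0,-0.4],[0,0,-0.4],[0,0,-0.4],[0,0,-0.4],[0,0,-0.4],[0,0,-0.4],[0,0,-0.4],[0,0,-0.4],[0,0,-0.4],[0,0,-0.4]]}' -1; python3 - <<'E'
from h import *
print(onz('top',(425,215),50),onz('top',(400,146),50),onz('top',(114,218),45),onz('top',(130,157),10))
E
```

```text
time: 1.1
tool_pos: [297.6, -301.9, 242.8]
tcp_rot: [3.14, 0.009, -1.776]
contact_force: [-0.7, -0.0, 0.2]
grip_width: 91.9
[ 450.67396586 -471.41160476   50.        ] [ 649.49531831 -420.29911648   50.        ] [459.38363463 397.14103581  45.        ] [646.64456119 371.22267066  10.        ]
```

```bash
python3 -m jog '{"xyz":[[0.88,1,0],[0.88,1,0],[0.88,1,0],[0.88,1,0],[0.88,1,0],[0.88,1,0],[0.88,1,0],[0.88,1,0],[0.88,1,0],[0.88,1,-0.2]],"angular":[[0,0,0.13],[0,0,0],[0,0,0],[0,0,0],[0,0,0],[0,0,0],[0,0,0],[0,0,0],[0,0,0],[0,0,0]]}' -1
python3 -m jog '{"xyz":[[0.88,1,-0.5],[0.88,1,-0.5],[0.88,1,-0.5],[0.88,1,-0.5],[0.88,1,-0.5],[0.6,0.7,-0.5]],"angular":[[0,0,0],[0,0,0],[0,0,0],[0,0,0],[0,0,0],[0,0,0]]}' -1
```

```text
time: 2.1
tool_pos: [478.4, -91.1, 236.6]
tcp_rot: [3.135, 0.011, -1.763]
contact_force: [0.7, 0.3, 0.8]
grip_width: 91.7
time: 2.7
tool_pos: [581.8, 29.3, 172.8]
tcp_rot: [3.133, 0.011, -1.762]
contact_force: [-0.7, -0.2, 0.7]
grip_width: 91.6
```

```bash
python3 -m jog '{"xyz":[[-0.1,-0.5,-0.5],[0,0,-0.5],[0,0,0]],"angular":[[0,0,0],[0,0,0],[0,0,0]]}' -1
python3 - <<'E'
from h import *
s=capture('scene');t=capture('top')
crop('scene',s,(200,90,360,250),4,'sc4'); crop('top',t,(165,100,305,220),5,'tc4')
E
```

```text
time: 3.0
tool_pos: [578.9, 20.8, 148.6]
tcp_rot: [3.127, 0.011, -1.759]
contact_force: [-0.1, -0.2, -0.3]
grip_width: 92.0
```

View pics/sc4.png

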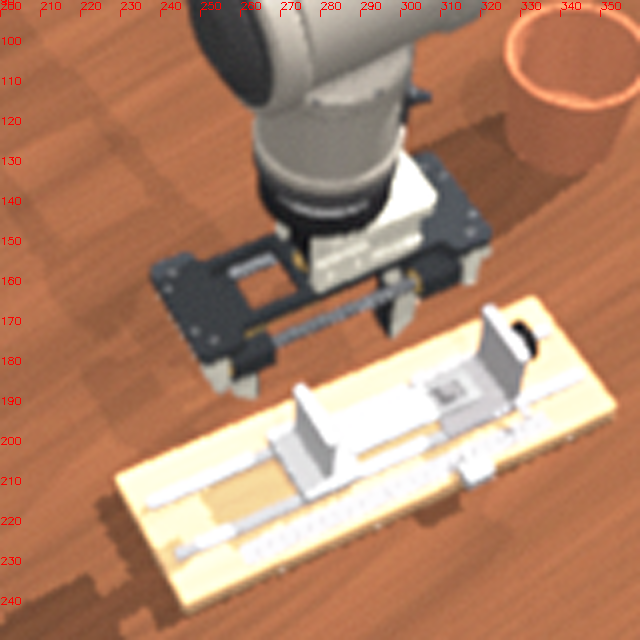

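View pics/tc4.png

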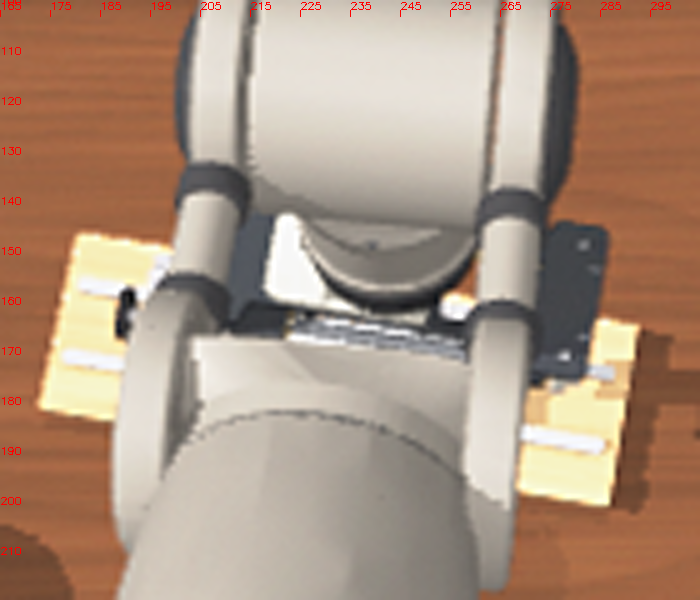

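```bash
python3 -m jog '{"xyz":[[0.05,-0.1,-0.9],[0,0,-0.9],[0,0,-0.9],[0,0,-0.9],[0,0,-0.8],[0,0,-0.3],[0,0,0]],"angular":[[-0.13,-0.12,0],[0,0,0],[0,0,0],[0,0,0],[0,0,0],[0,0,0],[0,0,0]]}' -1
```

```text
time: 3.8
tool_pos: [583.5, 15.0, 60.6]
tcp_rot: [-3.125, 0.0, -1.764]
contact_force: [-1.1, -0.2, 0.4]
grip_width: 91.8
```

```bash
python3 -m jog '{"xyz":[[-0.2,0.15,-0.5],[0,0,0]],"angular":[[0.03,0.15,0],[0,0,0]]}' -1
python3 - <<'E'
from h import *
s=capture('scene')
crop('scene',s,(220,120,360,245),5,'sc5')
E
```

```text
time: 4.0
tool_pos: [580.1, 17.9, 51.8]
tcp_rot: [-3.139, 0.001, -1.765]
contact_force: [-0.1, -0.1, 0.1]
grip_width: 91.7
```

View pics/sc5.png

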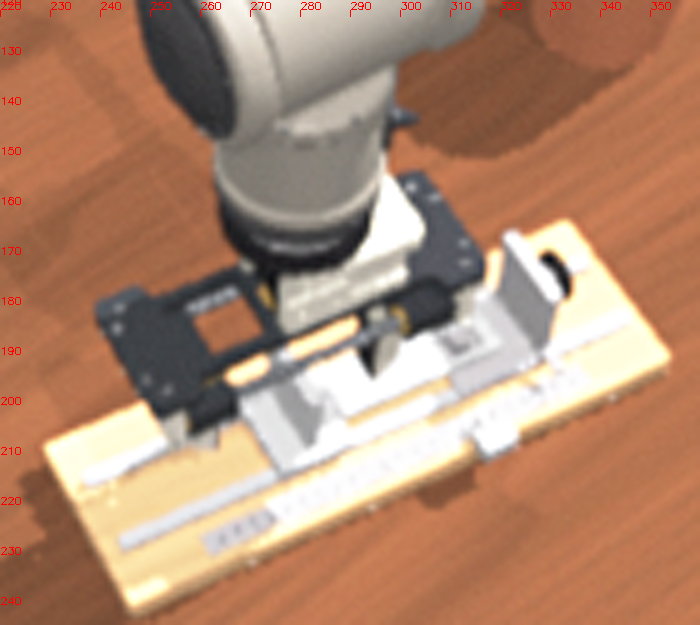

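The open fingers straddle the push plate, with the rear one near (258,205) and the front one near (295,193). The stop plate and clip (319,208) are still in view, so I'll close the gripper.

```bash
python3 -m jog '{"xyz":[[0,0,0],[0,0,0],[0,0,0],[0,0,0],[0,0,0],[0,0,0],[0,0,0],[0,0,0]],"angular":[[0,0,0],[0,0,0],[0,0,0],[0,0,0],[0,0,0],[0,0,0],[0,0,0],[0,0,0]]}' 1
```

```text
time: 4.85
tool_pos: [582.2, 17.7, 54.5]
tcp_rot: [-3.133, 0.001, -1.765]
contact_force: [0.3, 0.1, -0.4]
grip_width: 32.1
```

```bash
python3 -m jog '{"xyz":[[0,0,0],[0,0,0],[0,0,0],[0,0,0],[0,0,0]],"angular":[[0,0,0],[0,0,0],[0,0,0],[0,0,0],[0,0,0]]}' 1
```

```text
time: 5.35
tool_pos: [582.5, 19.1, 54.4]
tcp_rot: [-3.133, 0.003, -1.764]
contact_force: [0.3, 0.9, 0.4]
grip_width: 7.7
```

```bash
python3 -m jog '{"xyz":[[-0.05,-0.25,0],[-0.09,-0.49,0],[-0.09,-0.49,0],[-0.09,-0.49,0],[-0.09,-0.49,0],[-0.09,-0.49,0],[-0.09,-0.49,0],[-0.09,-0.49,0],[0,0,0],[0,0,0]],"angular":[[0,0,0],[0,0,0],[0,0,0],[0,0,0],[0,0,0],[0,0,0],[0,0,0],[0,0,0],[0,0,0],[0,0,0]]}' 1
cat > look.py <<'E'
import sys
from h import *
k=sys.argv[1]
s=capture('scene');t=capture('top')
cv2.imwrite(f'pics/{k}_s.png',s[:,:,::-1]);cv2.imwrite(f'pics/{k}_t.png',t[:,:,::-1])
crop('scene',s,(220,150,360,250),5,k+'sc')
st=lambda im:(np.clip((im.astype(float)-150)/105,0,1)**3*255).astype(np.uint8)
crop('scene',st(s),(290,175,345,215),14,k+'sz')
O=np.array([588.6,63.9,0]);yaw=-0.191
ex=np.array([np.cos(yaw),np.sin(yaw),0]);ey=np.array([-np.sin(yaw),np.cos(yaw),0])
p=np.array(bot.get_obs()['tool_pos']);print('tcp gauge',(p-O)@ex,(p-O)@ey)
E
python3 look.py a
```

```text
time: 6.35
tool_pos: [571.4, -37.7, 54.4]
tcp_rot: [-3.131, 0.03, -1.763]
contact_force: [1.7, 3.9, 0.2]
grip_width: 8.0
tcp gauge 2.3974787453960538 -102.98439908823684
```

View pics/asc.png

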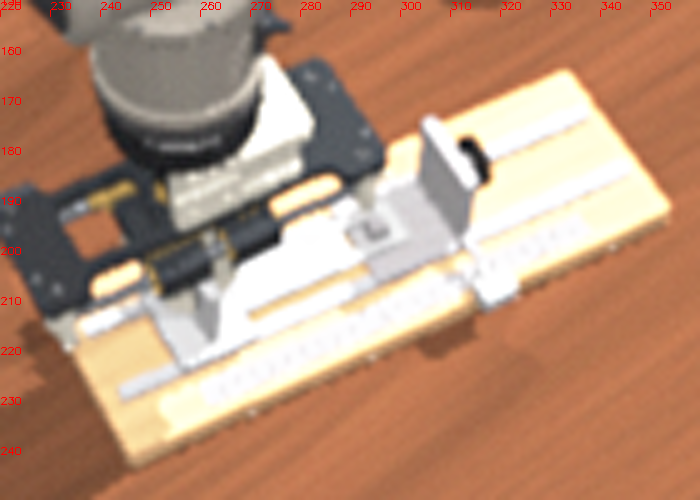

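View pics/asz.png

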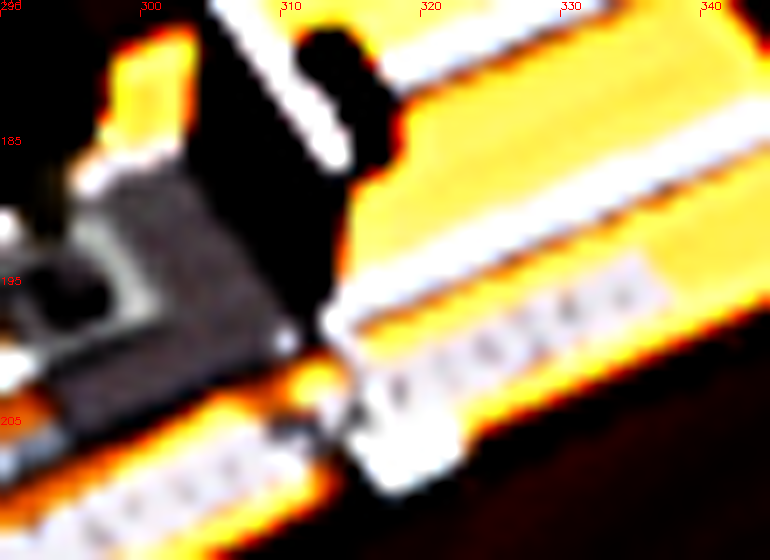

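Stop plate top now runs from (305,174) to (315,187), and the index tip is around (314,203), next to the clip at (319,208). The stop is near the mark, so I'll draw back about 15 mm more.

```bash
python3 -m jog '{"xyz":[[-0.09,-0.35,0],[-0.09,-0.49,0],[-0.04,-0.2,0],[0,0,0],[0,0,0]],"angular":[[0,-0.2,0],[0,0,0],[0,0,0],[0,0,0],[0,0,0]]}' 1
python3 look.py b
```

```text
time: 6.95
tool_pos: [569.0, -52.0, 54.4]
tcp_rot: [-3.108, 0.043, -1.762]
contact_force: [1.4, 0.4, -0.9]
grip_width: 8.6
tcp gauge 2.724380152642908 -117.50395579750894
```

View pics/bsz.png

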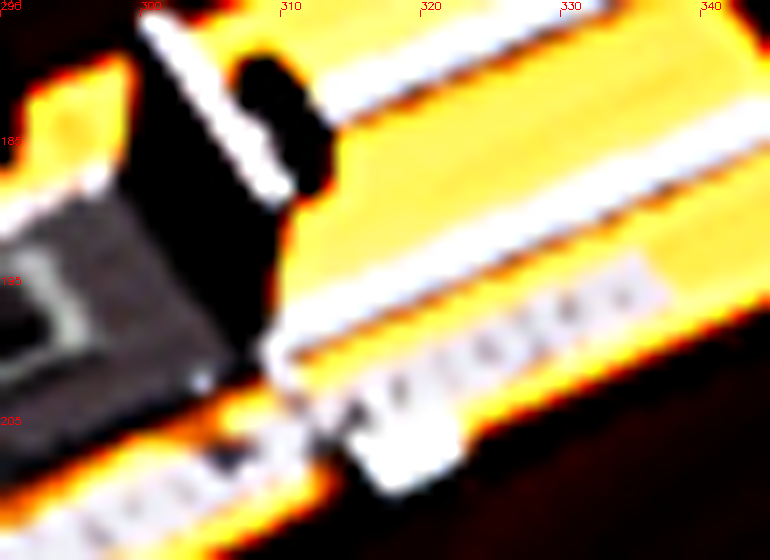

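```bash
python3 - <<'E'
import cv2
from h import *
t=cv2.imread('pics/b_t.png')[:,:,::-1]; crop('top',t,(165,130,305,210),5,'btc')
E
```

```text
(no output)
```

View pics/btc.png

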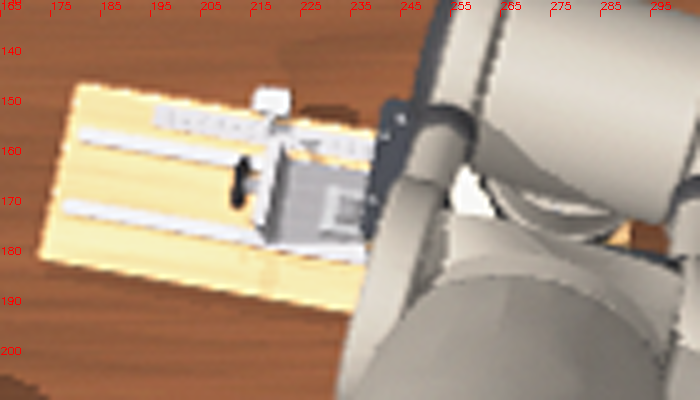

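```bash
python3 - <<'E'
from h import *
t=cv2.imread('pics/b_t.png')[:,:,::-1]
st=lambda im:(np.clip((im.astype(float)-150)/105,0,1)**3*255).astype(np.uint8)
crop('top',st(t),(205,143,240,165),20,'btz'); crop('top',t,(205,143,240,180),16,'bty')
E
```

```text
(no output)
```

View pics/btz.png

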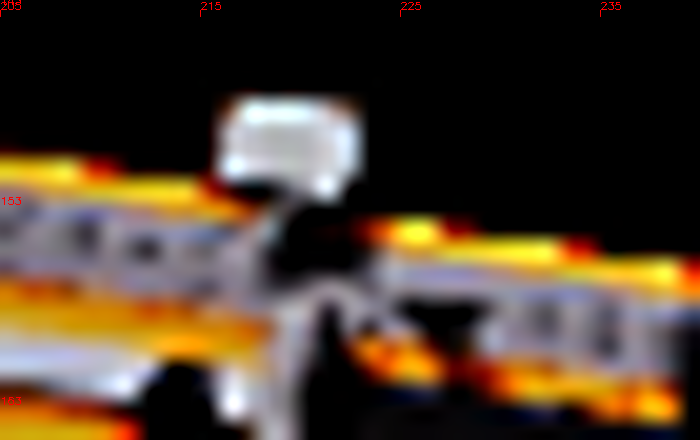

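View pics/bty.png

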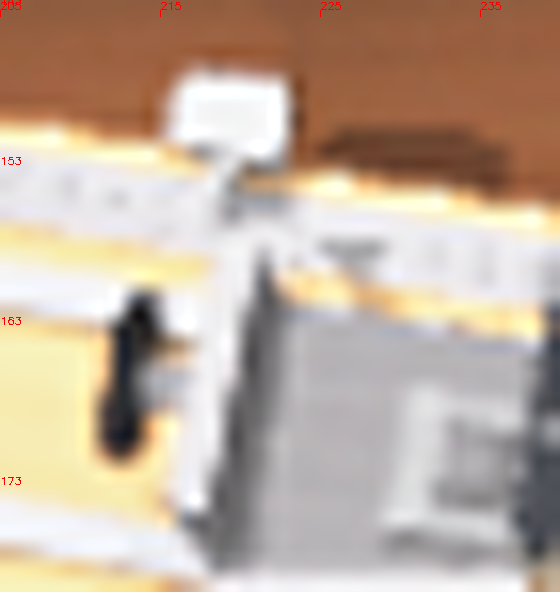

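```bash
cat >> h.py <<'E'
O=np.array([588.6,63.9,0]);yaw=-0.191
ex=np.array([np.cos(yaw),np.sin(yaw),0]);ey=np.array([-np.sin(yaw),np.cos(yaw),0])
g=lambda P:(np.array([(P-O)@ex,(P-O)@ey,P[2]])).round(1)
def dark(im,box):
    x0,y0,x1,y1=box;c=im[y0:y1,x0:x1].astype(float).max(2)
    w=np.clip(110-c,0,110);n,l,s,_=cv2.connectedComponentsWithStats((w>15).astype(np.uint8))
    i=1+np.argmax(s[1:,4]);w=w*(l==i);ys,xs=np.mgrid[y0:y1,x0:x1]
    return np.array([(w*xs).sum()/w.sum(),(w*ys).sum()/w.sum()]),s[i,4]
E
python3 - <<'E'
from h import *
B={'scene0':(326,166,340,184),'top0':(184,154,194,170),'a_s':(308,175,322,190),'b_s':(304,177,314,191),'b_t':(208,158,216,174)}
for k,b in B.items():
    im=cv2.imread(f'pics/{k}.png')[:,:,::-1];uv,n=dark(im,b)
    cn='scene' if k in('scene0','a_s','b_s') else 'top'
    print(k,uv.round(2),n,g(onz(cn,uv,62)))
for k,b,cn in (('scene0',(312,200,328,214),'scene'),('b_s',(312,200,328,214),'scene'),('top0',(213,144,227,154),'top'),('b_t',(213,144,227,154),'top')):
    im=cv2.imread(f'pics/{k}.png')[:,:,::-1]; print(k);print(im[b[1]:b[3],b[0]:b[2]].min(2))
E
```

```text
scene0 [331.27 173.81] 16 [ -1.  123.4  62. ]
top0 [189.57 161.8 ] 23 [  2.7 119.6  62. ]
a_s [314.54 180.83] 18 [-1.9 69.9 62. ]
b_s [310.25 183.15] 16 [-0.6 55.4 62. ]
b_t [212.64 165.71] 19 [ 2.5 52.4 62. ]
scene0
[[161 159 163 192 230 240 247 250 252 250 252 252 247 247 252 251]
 [163 182 205 238 253 254 251 252 252 250 251 253 253 253 251 241]
 [206 238 247 253 255 253 242 251 253 253 250 253 254 249 234 232]
 [249 255 250 244 255 254 244 252 254 254 252 247 239 233 220 212]
 [253 254 243 222 246 254 253 254 255 255 249 233 223 204 170 143]
 [246 248 233 236 246 254 255 255 255 255 255 223 162 138 122 106]
 [230 221 229 255 255 255 255 255 255 255 255 219 121 105 100  87]
 [222 197 190 242 255 255 255 255 255 255 255 207 107  84  73  69]
 [214 167 151 189 252 255 255 255 255 247 217 147  82  67  79  84]
 [190 151 140 153 220 255 255 245 221 176 151 132  91  78  85  92]
 [170 136 117 126 162 209 218 176 145 119 102  97  88  86  86  90]
 [131 115  97  99 125 149 148 126 101  87  79  80  83  89  89  89]
 [107  99  79  67  83 109 102  86  79  80  82  88  87  87  87  86]
 [ 83  70  6
[... 1489 characters left out ...]
 164 166 210 235 246 253 201  71  59  47  48]
 [223 219 208 193 189 228 226 126 138 139  91  91 106 108]]
b_t
[[ 64  66  66  64  64  65  65  64  64  62  60  62  62  61]
 [ 67  67  66  65  65  67  65  66  64  64  63  62  63  63]
 [ 65  63  62  65  68  55  56  57  59  59  60  63  61  61]
 [ 67  65  63 112 159 139 144 128 111  99  58  64  63  64]
 [ 69  62  95 213 251 251 251 247 239 215  53  62  65  63]
 [ 67  61 147 242 246 244 244 245 248 244  80  61  61  65]
 [ 62  56 153 244 246 244 243 244 248 246  63  60  64  64]
 [ 99  96 184 249 247 244 244 245 248 238  72  59  57  46]
 [203 206 142 150 150 191 224 238 249 183  63  55  42  43]
 [209 204 190 176 172 215 212 115 127 127  84  82  95  99]]
```

```bash
python3 -m jog '{"xyz":[[0.05,0.2,0],[0.07,0.39,0],[0.07,0.39,0],[0.05,0.25,0],[0,0.15,0],[0,0,0],[0,0,0]],"angular":[[-0.17,0.2,0],[-0.17,0.19,0],[0,0,0],[0,0,0],[0,0,0],[0,0,0],[0,0,0]]}' 1
python3 look.py c; python3 - <<'E'
from h import *
for k,b,cn in (('c_s',(304,172,324,191),'scene'),('c_t',(204,156,218,174),'top')):
    im=cv2.imread(f'pics/{k}.png')[:,:,::-1];uv,n=dark(im,b);print(k,uv,n,g(onz(cn,uv,62)))
t=cv2.imread('pics/c_t.png')[:,:,::-1]
crop('top',t,(200,143,240,180),16,'cty')
E
```

```text
time: 7.75
tool_pos: [571.8, -34.9, 54.4]
tcp_rot: [3.14, -0.014, -1.767]
contact_force: [-1.9, 0.1, -0.6]
grip_width: 7.9
tcp gauge 2.260997699216105 -100.22543143511672
c_s [310.59437751 182.71184739] 18 [-1.4 57.  62. ]
c_t [211.91030195 165.79129663] 19 [ 1.9 54.4 62. ]
```

View pics/cty.png

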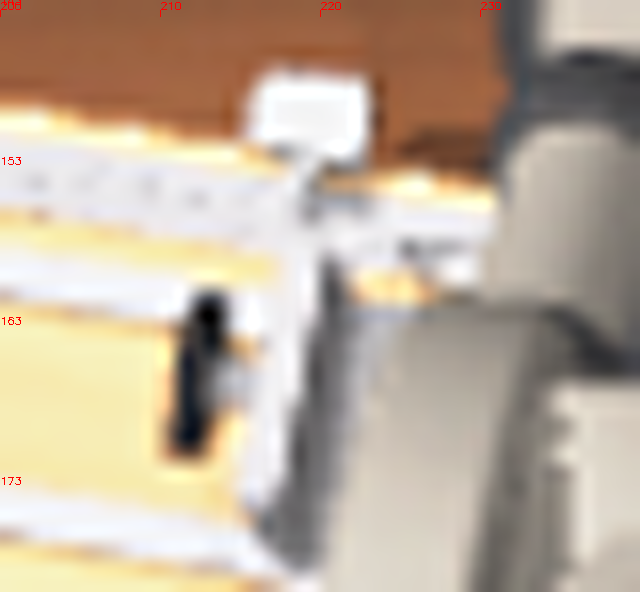

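View pics/csz.png

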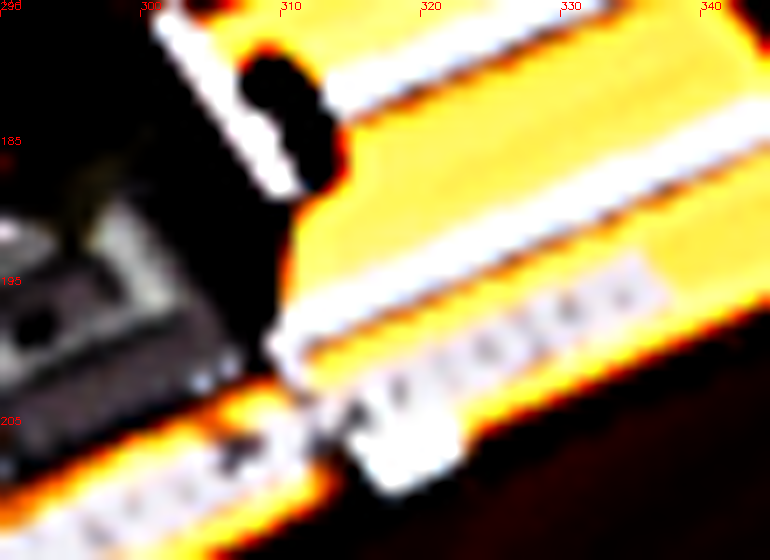

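```bash
python3 -m jog '{"xyz":[[0.05,0.25,0],[0.05,0.25,0],[0.03,0.15,0],[0,0,0],[0,0,0]],"angular":[[0,0,0],[0,0,0],[0,0,0],[0,0,0],[0,0,0]]}' 1
python3 look.py d; python3 - <<'E'
from h import *
for k,b,cn in (('d_s',(304,172,324,191),'scene'),('d_t',(202,154,216,174),'top')):
    im=cv2.imread(f'pics/{k}.png')[:,:,::-1];uv,n=dark(im,b);print(k,uv,n,g(onz(cn,uv,62)))
t=cv2.imread('pics/d_t.png')[:,:,::-1]
crop('top',t,(200,143,240,180),16,'dty')
E
```

```text
time: 8.35
tool_pos: [573.0, -28.4, 54.4]
tcp_rot: [3.138, -0.025, -1.767]
contact_force: [-0.8, -0.9, -0.6]
grip_width: 7.7
tcp gauge 2.2612488762129086 -93.62539310943713
d_s [312.94011299 181.88361582] 19 [-0.9 64.1 62. ]
d_t [209.73041045 164.80503731] 20 [ 3.7 61.1 62. ]
```

View pics/dty.png

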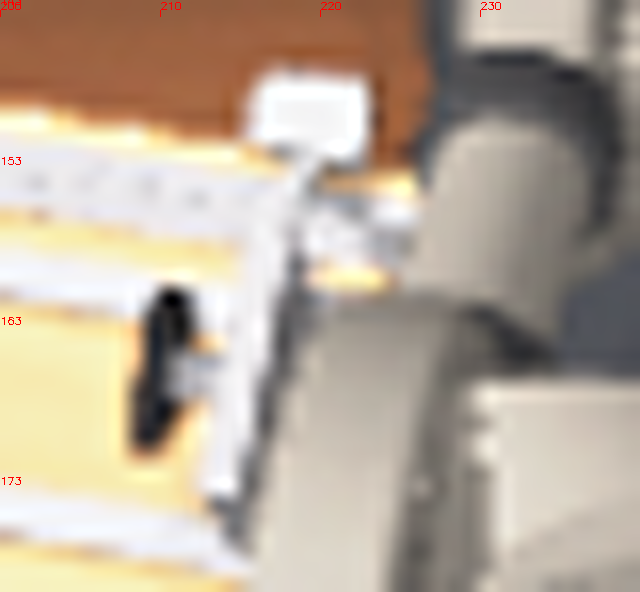

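View pics/dsz.png

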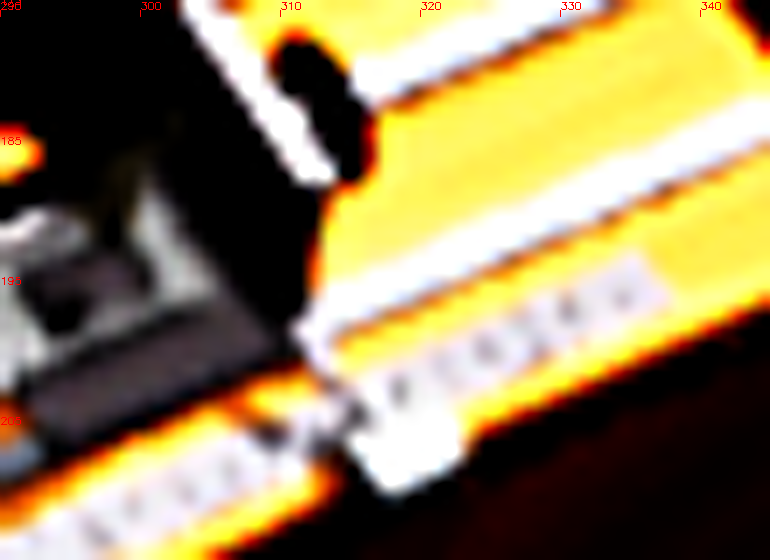

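```bash
python3 -m jog '{"xyz":[[0.05,0.2,0],[0.04,0.2,0],[0.02,0.1,0],[0,0,0],[0,0,0]],"angular":[[0,0,0],[0,0,0],[0,0,0],[0,0,0],[0,0,0]]}' 1
python3 look.py e; python3 - <<'E'
from h import *
for k,b,cn in (('e_s',(304,172,324,191),'scene'),('e_t',(198,154,214,174),'top')):
    im=cv2.imread(f'pics/{k}.png')[:,:,::-1];uv,n=dark(im,b);print(k,uv,n,g(onz(cn,uv,62)))
t=cv2.imread('pics/e_t.png')[:,:,::-1]
crop('top',t,(200,143,240,180),16,'ety')
s=cv2.imread('pics/e_s.png')[:,:,::-1]
st=lambda im:(np.clip((im.astype(float)-190)/65,0,1)**2*255).astype(np.uint8)
crop('s',st(s),(300,190,330,215),22,'esz2')
crop('t',st(t),(205,145,230,165),26,'etz2')
E
```

```text
time: 8.95
tool_pos: [573.9, -24.2, 54.4]
tcp_rot: [3.137, -0.034, -1.766]
contact_force: [-0.3, -1.9, -0.2]
grip_width: 8.0
tcp gauge 2.227421502351566 -89.24823169894707
e_s [314.27624873 181.15188583] 18 [-1.3 68.7 62. ]
e_t [208.0026455  164.82275132] 18 [ 2.8 66.  62. ]
```

View pics/ety.png

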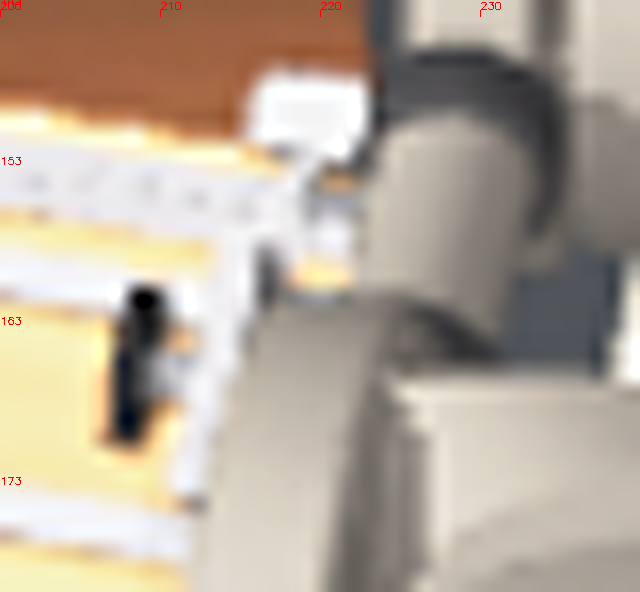

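View pics/esz2.png

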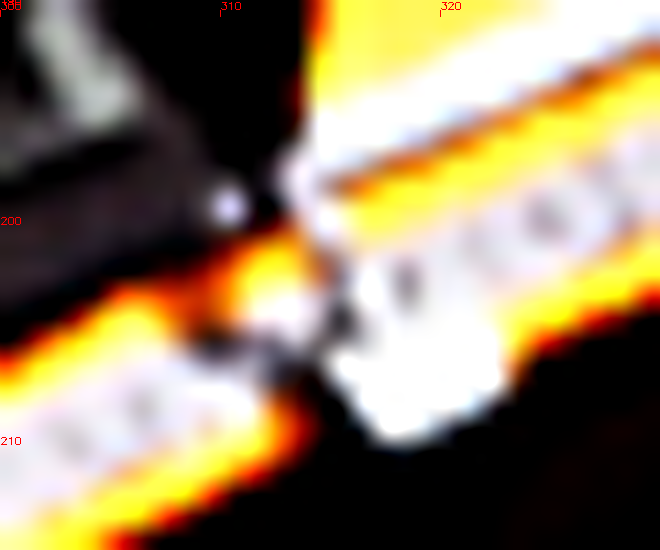

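View pics/etz2.png

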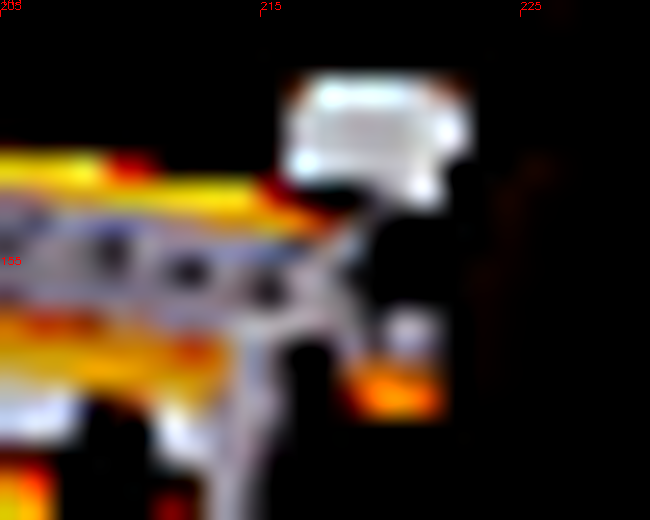

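```bash
python3 - <<'E'
from h import *
rd=lambda k:cv2.imread(f'pics/{k}.png')[:,:,::-1].astype(float)
def diff(a,b,box,f,name):
    d=np.clip(128+(rd(a)-rd(b)),0,255).astype(np.uint8);crop('',d,box,f,name)
diff('e_s','scene0',(298,190,340,215),16,'df1')
diff('scene0','e_s',(318,183,344,205),22,'df2')
diff('d_t','top0',(205,145,230,165),24,'df3')
diff('top0','e_t',(190,145,215,165),24,'df4')
E
```

```text
(no output)
```

View pics/df1.png

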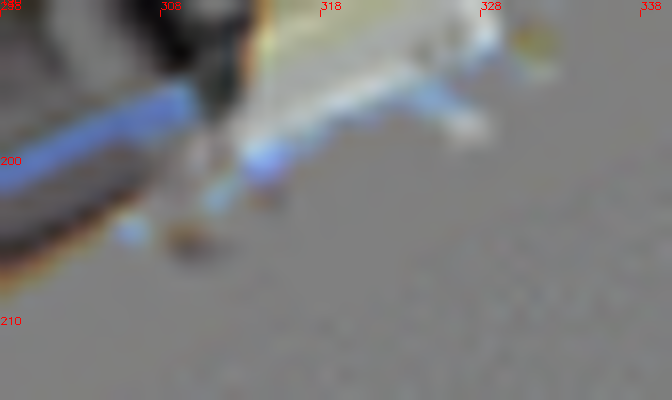

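View pics/df3.png

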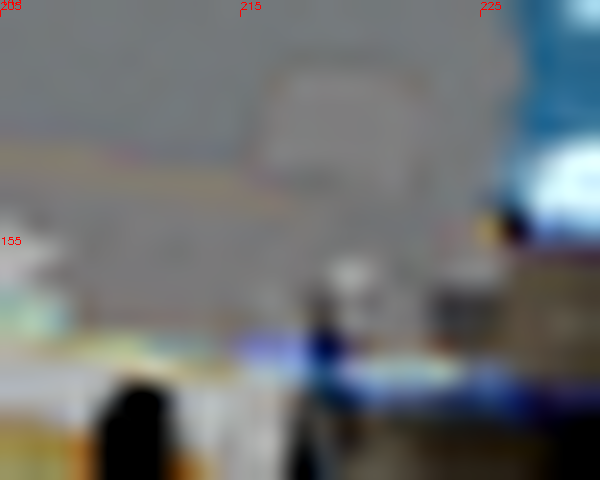

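View pics/df4.png

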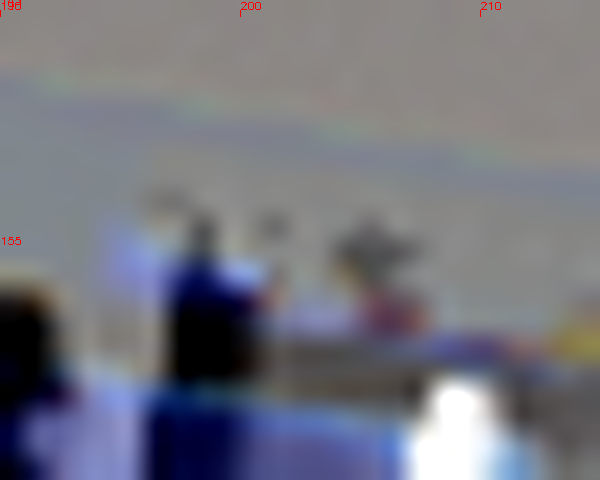

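```bash
python3 - <<'E'
from h import *
w=lambda a:O+ex*a[0]+ey*a[1]+np.array([0,0,a[2]])
print('clip L edge top',g(onz('top',(215.0,148.6),32)),'far edge',g(onz('top',(218.5,146.4),32)),'near',g(onz('top',(218.5,151),32)))
print('scene R edge',g(onz('scene',(322.9,206),32)),'index scene e',g(onz('scene',(314.3,200.1),31)),'idx top0',g(onz('top',(199.15,154),31)),'idx scene0',g(onz('scene',(330.8,192.7),31)))
for y in(40,60):
  for x in(54,66):
    for z in(18,32): print((x,y,z),proj('scene',w((x,y,z))).round(1),proj('top',w((x,y,z))).round(1))
print('board corners scene')
a=cv2.imread('pics/scene0.png')[:,:,::-1]
print(a[198:214,312:328,2])
print(a[198:214,312:328,0])
E
```

```text
clip L edge top [61.1 60.6 32. ] far edge [69.4 51.7 32. ] near [55.6 49.1 32. ]
scene R edge [63.7 60.3 32. ] index scene e [36.2 49.7 31. ] idx top0 [ 37.4 103.8  31. ] idx scene0 [ 36.4 103.1  31. ]
(54, 40, 18) [314.1 208.8] [221.9 153.3]
(54, 40, 32) [314.6 206.2] [221.4 152. ]
(66, 40, 18) [316.4 212.2] [222.7 149.5]
(66, 40, 32) [316.9 209.6] [222.2 148.1]
(54, 60, 18) [320.4 206. ] [215.3 152.2]
(54, 60, 32) [320.9 203.3] [214.8 150.9]
(66, 60, 18) [322.6 209.3] [216.1 148.4]
(66, 60, 32) [323.2 206.7] [215.5 147. ]
board corners scene
[[206 200 179 169 164 162 187 223 231 232 242 249 253 252 227 220]
 [176 165 156 161 177 194 226 238 247 249 253 253 249 250 246 250]
 [161 159 163 192 230 240 247 250 253 250 253 253 249 248 253 254]
 [163 182 205 238 253 254 252 253 253 251 252 254 254 254 252 241]
 [206 238 247 253 255 254 244 252 254 253 251 254 254 249 234 232]
 [249 255 250 246 255 255 245 253 255 254 252 247 239 233 220 212]
 [255 255 245 223 247 255 253 254 255 255 249 233 223 204 170 143]
 [248 249 235 237 247 254 255 255 255 255 255 223 162 138 122 106]
 [233 224 231 
[... 895 characters left out ...]
 254 255 255 255 255 255 255]
 [254 254 246 223 247 254 253 254 255 255 255 255 255 255 255 245]
 [247 249 235 236 247 254 255 255 255 255 255 255 255 242 219 191]
 [232 223 231 255 255 255 255 255 255 255 255 250 215 189 178 157]
 [229 216 210 242 255 255 255 255 255 255 255 227 176 159 152 151]
 [250 236 208 196 252 255 255 255 255 247 219 186 155 154 180 192]
 [255 247 221 171 220 255 255 245 221 178 175 201 185 186 198 208]
 [255 237 196 164 164 209 218 182 163 159 179 197 197 200 202 205]
 [230 202 173 154 143 154 165 173 179 182 186 193 198 205 203 204]
 [188 174 150 140 141 161 179 184 189 189 192 199 203 202 202 200]
 [158 141 141 170 180 183 187 193 191 192 195 203 204 201 201 199]]
```

```bash
cat > gp.py <<'E'
from h import *
from scipy.spatial.transform import Rotation as Ro
o=bot.get_obs();R=Ro.from_euler('xyz',o['tcp_rot']).as_matrix();p=np.array(o['tool_pos'])
print('t',o['time'],'tcp',g(p),'grasp',((p-19*R[:,2]-O)@ex).round(2),((p-19*R[:,2]-O)@ey).round(2),'jaw.ex',(R[:,0]@ex).round(4),'F',np.round(o['contact_force'],1),'w',round(o['grip_width'],2))
E
python3 gp.py
python3 -m jog '{"xyz":[[0,0,0],[0,0,0],[0,0,0],[0,0,0]],"angular":[[0,0,0],[0,0,0],[0,0,0],[0,0,0]]}' 1; python3 gp.py
```

```text
t 9.05 tcp [  2.2 -89.2  54.4] grasp 2.32 -88.59 jaw.ex -0.0036 F [-0.9 -2.3  0.6] w 8.34
time: 9.45
tool_pos: [573.8, -24.2, 54.4]
tcp_rot: [3.137, -0.035, -1.765]
contact_force: [-1.1, -2.6, -0.5]
grip_width: 8.2
t 9.45 tcp [  2.2 -89.3  54.4] grasp 2.32 -88.59 jaw.ex -0.0031 F [-1.1 -2.6 -0.5] w 8.17
```

```bash
python3 -m jog '{"xyz":[[0,0,0],[0,0,0],[0,0,0],[0,0,0],[0,0,0],[0,0,0],[0,0,0],[0,0,0],[0,0,0.5],[0,0,0.8]],"angular":[[0,0,0],[0,0,0],[0,0,0],[0,0,0],[0,0,0],[0,0,0],[0,0,0],[0,0,0],[0,0,0],[0,0,0]]}' -1
python3 -m jog '{"xyz":[[-0.2,0,1],[-0.5,-0.5,1],[-1,-1,1],[-1,-1,0.5],[-1,-1,0],[-1,-1,0],[-1,-1,0],[-1,-1,0]],"angular":[[0,0,0],[0,0,0],[0,0,0],[0,0,0],[0,0,0],[0,0,0],[0,0,0],[0,0,0]]}' -1
python3 look.py f;python3 - <<'E'
from h import *
for k,b,cn in (('e_s',(304,172,324,191),'scene'),('f_s',(304,172,324,191),'scene'),('e_t',(198,154,214,174),'top'),('f_t',(198,154,214,174),'top')):
    im=cv2.imread(f'pics/{k}.png')[:,:,::-1];uv,n=dark(im,b);print(k,uv,n,g(onz(cn,uv,62)))
t=cv2.imread('pics/f_t.png')[:,:,::-1];s=cv2.imread('pics/f_s.png')[:,:,::-1]
crop('top',t,(165,130,305,210),5,'ftc')
st=lambda im:(np.clip((im.astype(float)-190)/65,0,1)**2*255).astype(np.uint8)
crop('s',st(s),(300,190,330,215),22,'fsz2')
crop('t',st(t),(205,145,230,165),26,'ftz2')
E
```

```text
time: 10.45
tool_pos: [572.4, -22.9, 79.5]
tcp_rot: [3.132, -0.035, -1.763]
contact_force: [0.1, 0.1, 0.7]
grip_width: 83.2
time: 11.25
tool_pos: [437.9, -155.4, 161.2]
tcp_rot: [-3.137, -0.037, -1.758]
contact_force: [0.1, -0.2, -0.0]
grip_width: 91.6
tcp gauge -107.13406518844377 -245.03822188015903
e_s [314.27624873 181.15188583] 18 [-1.3 68.7 62. ]
f_s [314.28585961 181.16581892] 18 [-1.2 68.7 62. ]
e_t [208.0026455  164.82275132] 18 [ 2.8 66.  62. ]
f_t [208.00911577 164.80218778] 18 [ 2.9 65.9 62. ]
```

View pics/ftc.png

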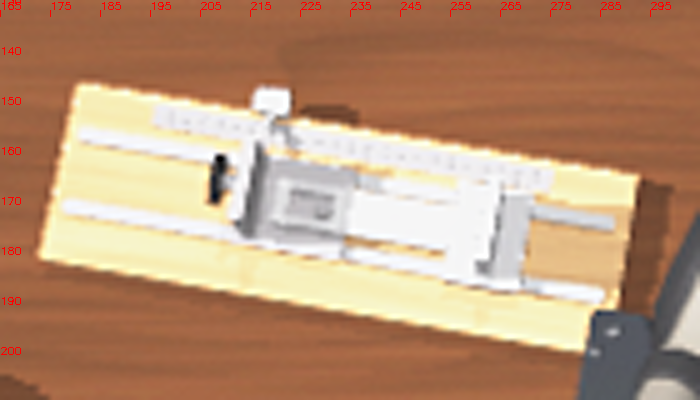

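View pics/ftz2.png

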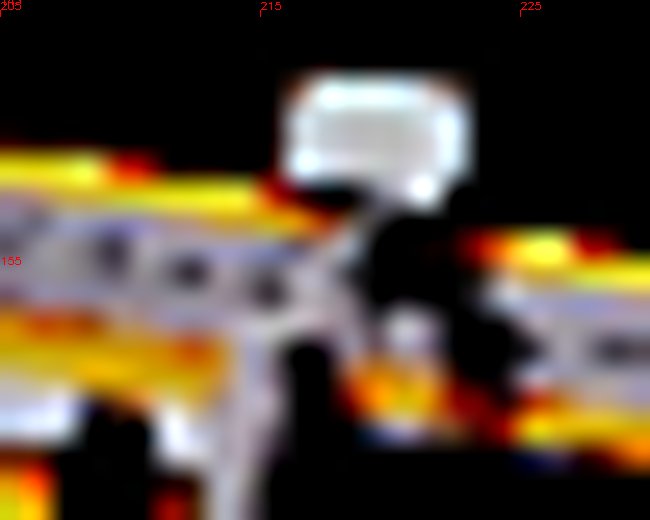

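View pics/fsz2.png

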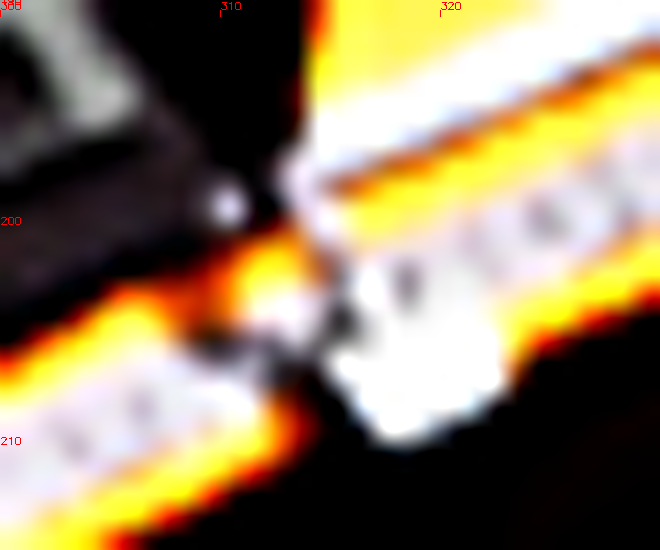

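```bash
python3 -m jog '{"xyz":[[0.85,1,0],[0.85,1,0],[0.85,1,0],[0.85,1,0],[0.85,1,0],[0.85,1,0],[0.85,1,0],[0.85,1,0],[0.85,1,0],[0.85,1,0]],"angular":[[0.12,0,0],[0.12,0,0],[0.12,0,0],[0,0,0],[0,0,0],[0,0,0],[0,0,0],[0,0,0],[0,0,0],[0,0,0]]}' -1
python3 -m jog '{"xyz":[[0.85,0.9,0],[0.85,0.9,0],[0.4,0.5,0],[0,0,0]],"angular":[[0,0,0],[0,0,0],[0,0,0],[0,0,0]]}' -1; python3 gp.py
```

```text
time: 12.35
tool_pos: [615.2, 54.2, 168.1]
tcp_rot: [-3.137, 0.003, -1.767]
contact_force: [0.3, 0.9, -0.3]
grip_width: 91.6
time: 12.75
tool_pos: [660.7, 109.0, 169.4]
tcp_rot: [-3.135, 0.005, -1.761]
contact_force: [-0.0, 0.2, -0.1]
grip_width: 91.6
t 12.75 tcp [ 62.3  57.9 169.4] grasp 62.14 57.83 jaw.ex 0.0004 F [-0.   0.2 -0.1] w 91.58
```

```bash
python3 -m jog '{"xyz":[[0,-0.38,-0.9],[0,0,-0.9],[0,0,-0.9],[0,0,-0.9],[0,0,-0.9],[0,0,-0.6],[0,0,0]],"angular":[[0,0.05,0],[0,0,0],[0,0,0],[0,0,0],[0,0,0],[0,0,0],[0,0,0]]}' -1; python3 gp.py
```

```text
time: 13.45
tool_pos: [659.2, 101.3, 67.3]
tcp_rot: [-3.138, 0.004, -1.761]
contact_force: [-0.9, -0.2, -0.4]
grip_width: 91.7
t 13.45 tcp [62.2 50.1 67.3] grasp 62.11 50.03 jaw.ex 0.0011 F [-0.9 -0.2 -0.4] w 91.71
```

```bash
python3 -m jog '{"xyz":[[0.1,0,-0.9],[0,0,-0.8],[0,0,-0.3],[0,0,0]],"angular":[[0,0,0],[0,0,0],[0,0,0],[0,0,0]]}' -1; python3 gp.py
python3 - <<'E'
from h import *
crop('s',capture('scene'),(250,110,390,230),5,'h1')
E
```

```text
time: 13.85
tool_pos: [663.1, 101.0, 30.6]
tcp_rot: [-3.132, 0.005, -1.761]
contact_force: [0.1, -0.6, -0.3]
grip_width: 91.5
t 13.85 tcp [66.1 50.5 30.6] grasp 65.93 50.45 jaw.ex 0.0006 F [ 0.1 -0.6 -0.3] w 91.49
```

View pics/h1.png

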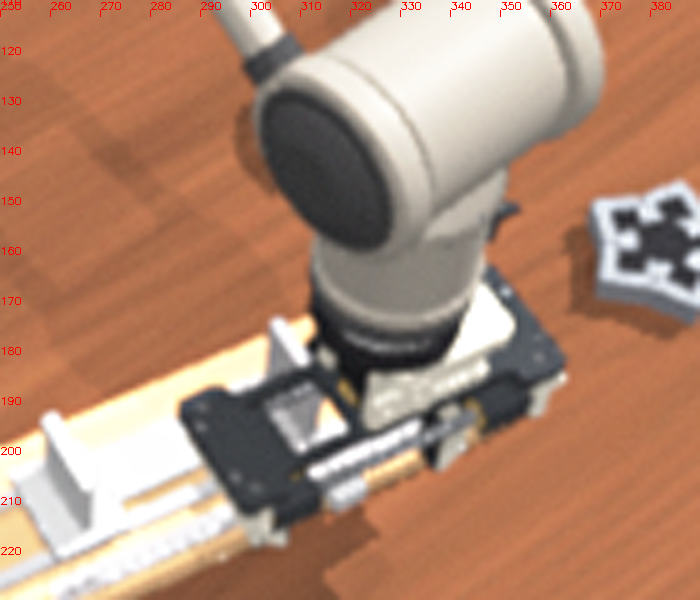

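The open fingers are either side of the clip at about (319,207), with the front finger near (338,199) and the rear one near (303,217). The gripper body stays above the stop plate. I'll lower a little and close gently on the fixed clip to read where its centre is.

```bash
python3 -m jog '{"xyz":[[-0.1,0,-0.25],[0,0,0],[0,0,0],[0,0,0],[0,0,0],[0,0,0],[0,0,0],[0,0,0]],"angular":[[0,0,0],[0,0,0],[0,0,0],[0,0,0],[0,0,0],[0,0,0],[0,0,0],[0,0,0]]}' 1; python3 gp.py
python3 -m jog '{"xyz":[[0,0,0],[0,0,0],[0,0,0]],"angular":[[0,0,0],[0,0,0],[0,0,0]]}' 1; python3 gp.py
```

```text
time: 14.7
tool_pos: [663.1, 101.1, 29.6]
tcp_rot: [-3.126, 0.007, -1.761]
contact_force: [-0.3, -0.6, -0.0]
grip_width: 32.5
t 14.7 tcp [66.1 50.7 29.6] grasp 65.83 50.57 jaw.ex 0.0008 F [-0.3 -0.6 -0. ] w 32.51
time: 15.0
tool_pos: [663.1, 101.1, 29.6]
tcp_rot: [-3.126, 0.007, -1.761]
contact_force: [0.1, -0.1, 0.1]
grip_width: 17.7
t 15.0 tcp [66.1 50.7 29.6] grasp 65.83 50.55 jaw.ex 0.0008 F [ 0.1 -0.1  0.1] w 17.71
```

```bash
python3 -m jog '{"xyz":[[0,0,0],[0,0,0]],"angular":[[0,0,0],[0,0,0]]}' 1; python3 gp.py
python3 - <<'E'
from h import *
crop('s',capture('scene'),(250,110,390,230),5,'h2')
E
```

```text
time: 15.2
tool_pos: [663.2, 101.1, 29.6]
tcp_rot: [-3.126, 0.007, -1.761]
contact_force: [-0.0, 0.1, 0.5]
grip_width: 18.2
t 15.2 tcp [66.1 50.7 29.6] grasp 65.84 50.56 jaw.ex 0.0007 F [-0.   0.1  0.5] w 18.16
```

View pics/h2.png

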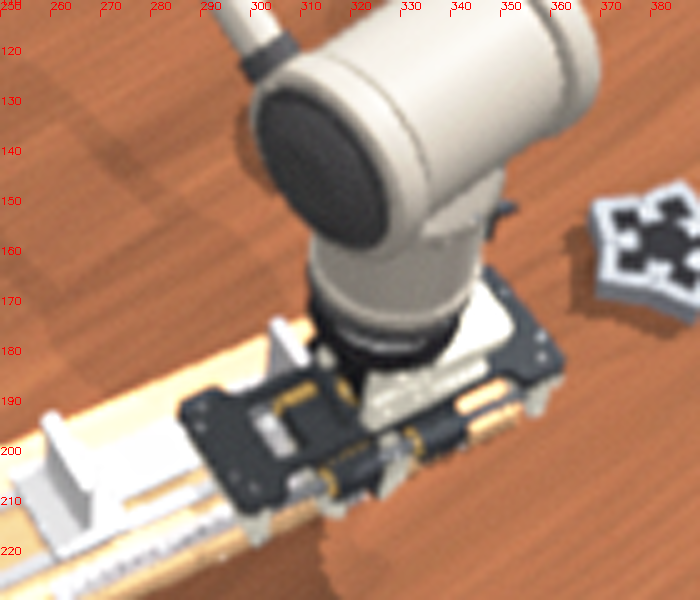

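```bash
python3 -m jog '{"xyz":[[0.01,0.06,0]],"angular":[[0,0,0]]}' 1; python3 gp.py
python3 -m jog '{"xyz":[[0,0,0],[0,0,0]],"angular":[[0,0,0],[0,0,0]]}' 1; python3 gp.py
python3 -m jog '{"xyz":[[-0.01,-0.06,0]],"angular":[[0,0,0]]}' 1; python3 gp.py
python3 -m jog '{"xyz":[[0,0,0],[0,0,0]],"angular":[[0,0,0],[0,0,0]]}' 1; python3 gp.py
```

```text
time: 15.35
tool_pos: [663.2, 101.3, 29.6]
tcp_rot: [-3.126, 0.005, -1.761]
contact_force: [-1.0, -6.5, 1.9]
grip_width: 18.1
t 15.35 tcp [66.1 50.8 29.6] grasp 65.82 50.74 jaw.ex 0.001 F [-1.  -6.5  1.9] w 18.09
time: 15.55
tool_pos: [663.2, 101.1, 29.6]
tcp_rot: [-3.126, 0.005, -1.761]
contact_force: [-0.5, -1.3, 0.8]
grip_width: 18.0
t 15.55 tcp [66.1 50.7 29.6] grasp 65.84 50.61 jaw.ex 0.0006 F [-0.5 -1.3  0.8] w 17.98
time: 15.65
tool_pos: [663.1, 101.0, 29.6]
tcp_rot: [-3.126, 0.007, -1.761]
contact_force: [2.2, 6.1, -0.5]
grip_width: 18.1
t 15.65 tcp [66.1 50.6 29.6] grasp 65.84 50.48 jaw.ex 0.0004 F [ 2.2  6.1 -0.5] w 18.14
time: 15.85
tool_pos: [663.1, 101.1, 29.6]
tcp_rot: [-3.126, 0.007, -1.761]
contact_force: [-0.1, 0.1, 0.7]
grip_width: 18.0
t 15.85 tcp [66.1 50.7 29.6] grasp 65.82 50.58 jaw.ex 0.0009 F [-0.1  0.1  0.7] w 18.03
```

```bash
python3 -m jog '{"xyz":[[0,0,0],[0,0,0],[0,0,0],[0,0,0.6],[0,0,0.9],[0,0,0.9],[0,0,0.9],[-0.2,0.5,0.9],[-0.4,0.9,0.3],[-0.5,0.9,0]],"angular":[[0,0,0],[0,0,0],[0,0,0],[0,0,0],[0,0,0],[0,0,0],[0,0,0],[0,0,0],[0,0,0],[0,0,0]]}' -1; python3 gp.py
python3 -m jog '{"xyz":[[-0.5,0.7,0],[-0.4,0.5,0],[-0.3,0,0],[0,0,0],[0,0,0],[0,0,0],[0,0,0],[0,0,0],[0,0,0],[0,0,0]],"angular":[[0,0,0],[0,0,0],[0,0,0],[0,0,0],[0,0,0],[0,0,0],[0,0,0],[0,0,0],[0,0,0],[0,0,0]]}' 1; python3 gp.py
```

```text
time: 16.85
tool_pos: [641.2, 146.1, 127.2]
tcp_rot: [-3.123, 0.007, -1.765]
contact_force: [0.5, 0.2, 0.5]
grip_width: 90.4
t 16.85 tcp [ 36.   90.7 127.2] grasp 35.69 90.56 jaw.ex -0.0034 F [0.5 0.2 0.5] w 90.45
time: 17.85
tool_pos: [613.7, 173.0, 126.3]
tcp_rot: [-3.125, 0.006, -1.763]
contact_force: [0.2, 0.3, -0.7]
grip_width: 16.6
t 17.85 tcp [  3.9 111.9 126.3] grasp 3.62 111.79 jaw.ex -0.0017 F [ 0.2  0.3 -0.7] w 16.61
```

```bash
python3 -m jog '{"xyz":[[-0.2,0.35,0],[0,0,-0.5],[0,0,-0.9],[0,0,-0.9],[0,0,-0.9],[0,0,-0.5],[0,0,0]],"angular":[[-0.03,0.16,0],[0,0,0],[0,0,0],[0,0,0],[0,0,0],[0,0,0],[0,0,0]]}' 1; python3 gp.py
python3 - <<'E'
from h import *
crop('s',capture('scene'),(250,110,390,230),5,'h3')
E
```

```text
time: 18.55
tool_pos: [608.5, 181.7, 47.1]
tcp_rot: [3.14, -0.001, -1.762]
contact_force: [-0.5, 0.1, 0.2]
grip_width: 0.2
t 18.55 tcp [ -2.8 119.4  47.1] grasp -2.77 119.42 jaw.ex -0.0004 F [-0.5  0.1  0.2] w 0.24
```

View pics/h3.png

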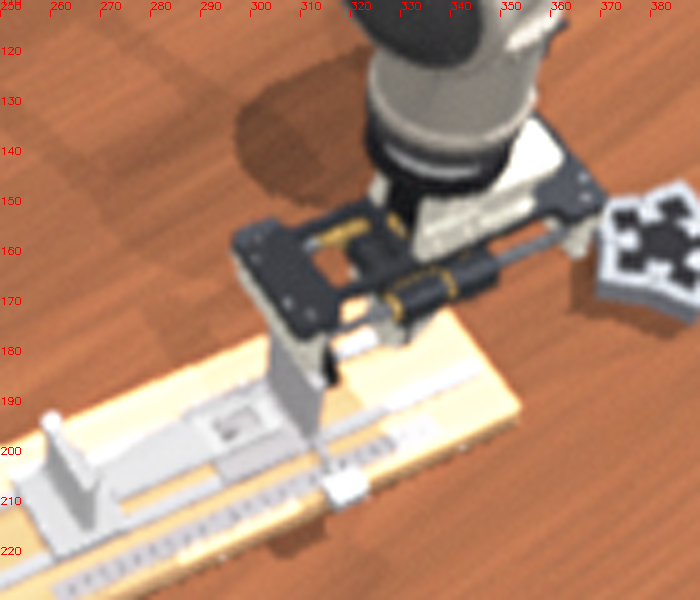

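```bash
python3 - <<'E'
from h import *
s=capture('scene');cv2.imwrite('pics/h4_s.png',s[:,:,::-1])
st=lambda im:(np.clip((im.astype(float)-90)/165,0,1)**1.5*255).astype(np.uint8)
crop('s',st(s),(300,188,332,216),22,'h4')
w=lambda a:O+ex*a[0]+ey*a[1]+np.array([0,0,a[2]])
for y in (48,50.5,53):
    print(y,[proj('scene',w((x,y,z))).round(1).tolist() for x,z in((26,31),(38,31),(44,32),(55,32))])
E
```

```text
48 [[311.8, 197.6], [314.1, 200.8], [315.3, 202.3], [317.4, 205.3]]
50.5 [[312.6, 197.2], [314.9, 200.5], [316.0, 201.9], [318.1, 205.0]]
53 [[313.4, 196.9], [315.7, 200.1], [316.8, 201.6], [318.9, 204.6]]
```

View pics/h4.png

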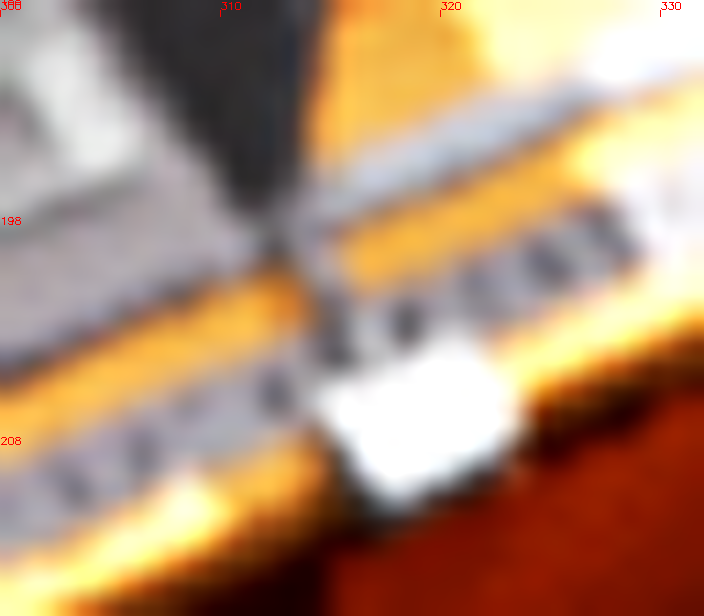

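```bash
python3 -m jog '{"xyz":[[-0.07,-0.4,0.1],[-0.07,-0.4,0.1],[0,-0.2,0],[0,0,0],[0,0,0]],"angular":[[0,0,0],[0,0,0],[0,0,0],[0,0,0],[0,0,0]]}' 1; python3 gp.py
```

```text
time: 19.15
tool_pos: [608.6, 159.6, 57.0]
tcp_rot: [-3.135, 0.001, -1.763]
contact_force: [0.1, 0.1, 1.1]
grip_width: 0.9
t 19.15 tcp [ 1.5 97.8 57. ] grasp 1.35 97.75 jaw.ex -0.0012 F [0.1 0.1 1.1] w 0.86
```

```bash
python3 -m jog '{"xyz":[[-0.02,-0.1,-0.35],[-0.02,-0.1,0],[-0.02,-0.1,0],[0,0,0]],"angular":[[0,0,0],[0,0,0],[0,0,0],[0,0,0]]}' 1; python3 gp.py
```

```text
time: 19.55
tool_pos: [607.1, 153.3, 49.1]
tcp_rot: [-3.135, 0.001, -1.763]
contact_force: [-0.2, 0.3, 0.4]
grip_width: 0.1
t 19.55 tcp [ 1.2 91.3 49.1] grasp 1.1 91.27 jaw.ex -0.0009 F [-0.2  0.3  0.4] w 0.1
```

```bash
for i in 1; do python3 -m jog '{"xyz":[[-0.02,-0.07,0],[0,-0.02,0]],"angular":[[0,0,0],[0,0,0]]}' 1; python3 gp.py; done
```

```text
time: 19.75
tool_pos: [606.7, 151.6, 49.1]
tcp_rot: [-3.135, 0.001, -1.763]
contact_force: [-0.3, -0.3, -0.6]
grip_width: 0.5
t 19.75 tcp [ 1.1 89.5 49.1] grasp 0.97 89.46 jaw.ex -0.0008 F [-0.3 -0.3 -0.6] w 0.49
```

```bash
python3 -m jog '{"xyz":[[-0.01,-0.07,0],[0,-0.02,0]],"angular":[[0,0,0],[0,0,0]]}' 1; python3 gp.py
```

```text
time: 19.95
tool_pos: [606.4, 149.9, 49.1]
tcp_rot: [-3.135, 0.002, -1.762]
contact_force: [-1.2, 0.5, -0.2]
grip_width: 0.5
t 19.95 tcp [ 1.2 87.8 49.1] grasp 1.08 87.76 jaw.ex -0.0005 F [-1.2  0.5 -0.2] w 0.52
```

```bash
python3 -m jog '{"xyz":[[-0.01,-0.07,0],[0,-0.02,0]],"angular":[[0,0,0],[0,0,0]]}' 1; python3 gp.py
```

```text
time: 20.15
tool_pos: [606.2, 148.7, 49.2]
tcp_rot: [-3.135, 0.003, -1.762]
contact_force: [0.5, 3.0, 0.4]
grip_width: 0.7
t 20.15 tcp [ 1.2 86.6 49.2] grasp 1.08 86.59 jaw.ex -0.0007 F [0.5 3.  0.4] w 0.68
```

```bash
python3 -m jog '{"xyz":[[-0.01,-0.07,0],[0,-0.02,0]],"angular":[[0,0,0],[0,0,0]]}' 1; python3 gp.py
```

```text
time: 20.35
tool_pos: [606.1, 148.0, 49.1]
tcp_rot: [-3.135, 0.005, -1.762]
contact_force: [0.6, 3.6, -0.1]
grip_width: 0.0
t 20.35 tcp [ 1.2 85.8 49.1] grasp 1.07 85.76 jaw.ex -0.0005 F [ 0.6  3.6 -0.1] w 0.01
```

```bash
python3 -m jog '{"xyz":[[-0.01,-0.07,0],[0,-0.02,0]],"angular":[[0,0,0],[0,0,0]]}' 1; python3 gp.py
```

```text
time: 20.55
tool_pos: [606.0, 147.3, 49.2]
tcp_rot: [-3.135, 0.006, -1.762]
contact_force: [0.6, 5.8, -1.0]
grip_width: 0.3
t 20.55 tcp [ 1.2 85.2 49.2] grasp 1.11 85.04 jaw.ex -0.0004 F [ 0.6  5.8 -1. ] w 0.32
```

```bash
python3 -m jog '{"xyz":[[0,-0.04,0],[0,-0.04,0],[0,-0.04,0]],"angular":[[0,0,0],[0,0,0],[0,0,0]]}' 1; python3 gp.py
```

```text
time: 20.85
tool_pos: [605.9, 147.0, 49.3]
tcp_rot: [-3.135, 0.01, -1.762]
contact_force: [0.5, 6.1, -1.3]
grip_width: 0.5
t 20.85 tcp [ 1.2 84.9 49.3] grasp 1.09 84.68 jaw.ex -0.0001 F [ 0.5  6.1 -1.3] w 0.47
```

```bash
python3 -m jog '{"xyz":[[0,-0.04,0],[0,-0.04,0],[0,-0.04,0],[0,-0.04,0],[0,-0.04,0]],"angular":[[0,0,0],[0,0,0],[0,0,0],[0,0,0],[0,0,0]]}' 1; python3 gp.py
python3 -m jog '{"xyz":[[0,-0.04,0],[0,-0.04,0],[0,-0.04,0],[0,-0.04,0]],"angular":[[0,0,0],[0,0,0],[0,0,0],[0,0,0]]}' 1; python3 gp.py; python3 -c "
from h import *
s=capture('scene');cv2.imwrite('pics/p_s.png',s[:,:,::-1])
st=lambda im:(np.clip((im.astype(float)-90)/165,0,1)**1.5*255).astype(np.uint8)
crop('s',st(s),(300,188,332,216),22,'p4')"
```

```text
time: 21.35
tool_pos: [605.9, 147.1, 49.4]
tcp_rot: [-3.135, 0.016, -1.761]
contact_force: [0.1, 6.7, -1.2]
grip_width: 0.1
t 21.35 tcp [ 1.2 84.9 49.4] grasp 1.09 84.64 jaw.ex 0.0005 F [ 0.1  6.7 -1.2] w 0.14
time: 21.75
tool_pos: [606.0, 147.2, 49.5]
tcp_rot: [-3.135, 0.02, -1.761]
contact_force: [0.7, 5.6, -2.0]
grip_width: 0.5
t 21.75 tcp [ 1.2 85.1 49.5] grasp 1.09 84.69 jaw.ex 0.001 F [ 0.7  5.6 -2. ] w 0.46
```

View pics/p4.png

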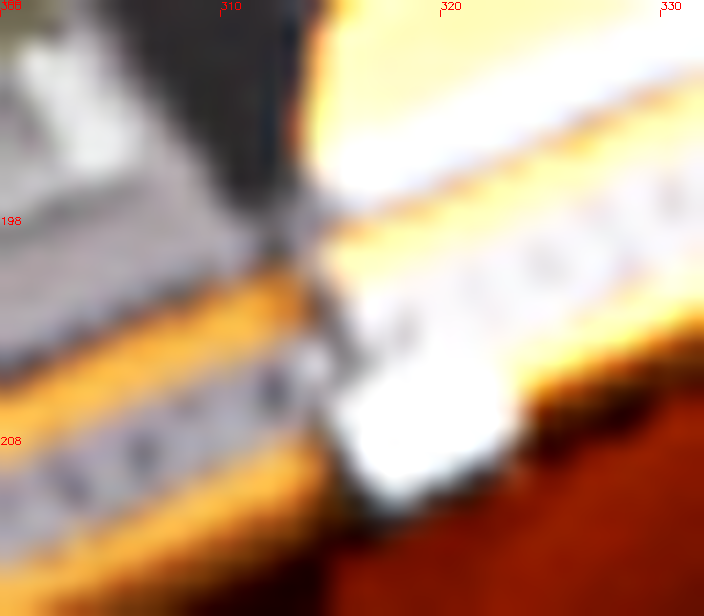

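The index still sits at (313,198)-(315,202) in line with the clip's tongue, and the force held at about 5.6–6.7 N for over a second. Now I'll let go and back off forward.

```bash
python3 -m jog '{"xyz":[[0.04,0.2,0],[0.08,0.4,0],[0.08,0.5,0],[0,0.3,0.5],[0,0,0.9],[0,0,0.9],[0,0,0.9],[0,0,0.9],[0,0,0.9],[0,0,0]],"angular":[[0,0,0],[0,0,0],[0,0,0],[0,0,0],[0,0,0],[0,0,0],[0,0,0],[0,0,0],[0,0,0],[0,0,0]]}' 1
python3 -m jog '{"xyz":[[-0.8,-1,0],[-0.8,-1,0],[-0.8,-1,0],[-0.8,-1,0],[-0.8,-1,0],[-0.8,-1,0],[-0.6,-1,0],[-0.6,-1,0],[0,-1,0],[0,-1,0]],"angular":[[0,0,0],[0,0,0],[0,0,0],[0,0,0],[0,0,0],[0,0,0],[0,0,0],[0,0,0],[0,0,0],[0,0,0]]}' 1
python3 -m jog '{"xyz":[[0,-1,0],[0,-1,0],[0,-0.5,0],[0,0,0],[0,0,0],[0,0,0]],"angular":[[0,0,0],[0,0,0],[0,0,0],[0,0,0],[0,0,0],[0,0,0]]}' 1
python3 look.py z;python3 - <<'E'
from h import *
for k,b,cn in (('f_s',(304,172,324,191),'scene'),('z_s',(304,172,324,191),'scene'),('f_t',(198,154,214,174),'top'),('z_t',(198,154,214,174),'top')):
    im=cv2.imread(f'pics/{k}.png')[:,:,::-1];uv,n=dark(im,b);print(k,uv.round(2),n,g(onz(cn,uv,62)))
t=cv2.imread('pics/z_t.png')[:,:,::-1];crop('t',t,(165,130,305,210),5,'ztc')
E
```

```text
time: 22.8
tool_pos: [610.2, 177.9, 157.2]
tcp_rot: [-3.132, 0.016, -1.758]
contact_force: [-0.1, 0.0, 0.6]
grip_width: 0.4
time: 23.8
tool_pos: [481.5, -24.6, 153.2]
tcp_rot: [-3.137, 0.014, -1.751]
contact_force: [0.4, -0.2, 0.4]
grip_width: 0.4
time: 24.4
tool_pos: [479.9, -76.7, 151.3]
tcp_rot: [-3.141, 0.014, -1.753]
contact_force: [0.1, 0.9, -0.3]
grip_width: 0.2
tcp gauge -80.03703309675667 -158.59352300611386
f_s [314.29 181.17] 18 [-1.2 68.7 62. ]
z_s [314.26 181.2 ] 17 [-1.2 68.5 62. ]
f_t [208.01 164.8 ] 18 [ 2.9 65.9 62. ]
z_t [208.   164.83] 18 [ 2.8 66.  62. ]
```

View pics/ztc.png

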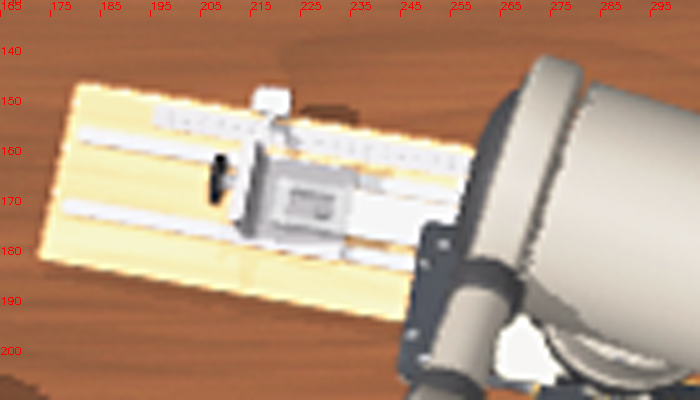

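View pics/z_s.png

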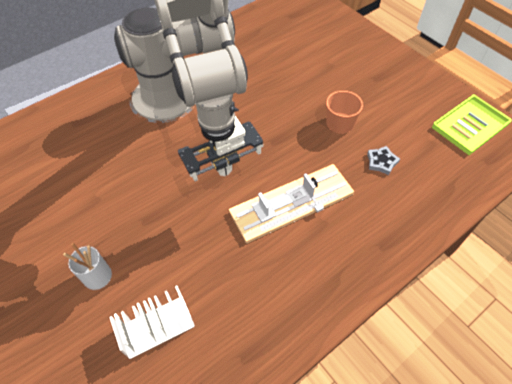

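The arm is clear of the gauge. The buffer is back at the same pixels as before the press, (314.3,181.2) in scene and (208.0,164.8) in top, and the bystanders look unmoved. Handing in.

```bash
python3 -c "
from plant import bot
print(bot.close_job()); print(bot.get_obs()['time'])"
```

```text
the job is handed in; nothing more can be done
None
the job is handed in; nothing more can be done
```

The job is handed in. By my last checks the stop is on the mark, about 0.3–1.2 mm short and inside the 2.5 mm limit, but no verdict was reported.

**What I did:** I gripped the push plate and drew the stop back to about 16 mm short of the mark. I then pushed it forward across the 16 mm of play until the index was level with the mark, and released the plate. To check the mark's position by touch, I briefly closed the fingers on the fixed clip, then let go. Last, I pressed the buffer with the closed fingers at about 6 N (readings 5.6–6.7 N) for a little over a second and backed off.

**Checks at the end:**
- **Position:** Touch puts the mark at y = 50.7 in my gauge frame, and the plate grip puts the index at 49.8–50.4. A zoomed scene picture gave about 1.2 mm short. My first rough pixel readings disagreed and suggested 3–5 mm short, so I trusted the touch check over them.
- **Touch reading:** The fingers stopped at 18 mm on the clip, although it is described as 20 mm wide. The force was even in both directions, so I took the centre as good.
- **Holding:** The buffer's place after the press agrees with before to within 0.2 mm in both cameras, so it sprang back and the stop did not shift.
- **Play:** I did not measure it directly at the end. The last slide motion was forward, and the stop had begun to follow the slide after about 16 mm.
- **Surroundings:** The bystanders look unmoved by eye, and the arm was clear of everything.

The whole job took about 24.5 s.

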